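Take a bore size with a telescoping gauge

TASK

Take the size of the large bore in the steel manifold block with the telescoping gauge: lift the gauge from its stand, lower it gently into the bore until its collar rests on the block, let go, and press the raised end of the lock rocker on top so that the plungers spring out to the bore wall. Then press the other end fully down to lock the plungers, draw the gauge out without disturbing the setting and set it back in its stand, still locked, upright and let go. Handle it lightly as a measuring tool and leave the other parts where they lie.

Things in the scene. Friction and masses are not known exactly. Their poses are not given: they have to be found in the camera images.
- gauge_grip (a point): centre of the gauge's square dark handle, 22 x 22 mm, 44 mm tall; grip it with the fingers closing along this frame's y, so that they clear the rocker above. z: the gauge's axis, up; x: along the rocker to its round end. This point is 31 mm above the collar's underside, 23 mm above its top; rocker pivot 27 mm, highest point of the rocker 40 mm above this point
- gauge_seat (a point): loose telescoping gauge (steel, 0.5 kg): centre of the underside of its round collar (68 mm, 8 mm thick), 31 mm below gauge_grip; axes as there. Below it: pilot, 44.6 mm diameter, 14 mm long, foot chamfered 1.1 mm; neck; level cylindrical head along y, 16 mm diameter, 36 mm long, axis 42 mm below, lowest point 50 mm below
- lock_rocker (a joint): lock rocker on top of the gauge: black paddle, 60 x 14 mm, tilting about the gauge's y at its middle (rad). 0: round end fully down (0.3 rad), plungers clamped; 0.6: square end fully down, plungers free; brake bites below about 0.2. Stays where left; an end needs 4 to 8 N to go down, travels 13 mm to a hard stop. Starts at 0
- round_end (a point): top of the rocker's round end, 22 mm from the pivot: where to press to lock. 10 mm radius disc
- square_end (a point): top of the rocker's square end, 22 mm from the pivot on the other side: where to press to free the plungers. It is the raised end at the start
- tip_a (a point): outermost point of the plunger on the head's +y side. Each plunger (round nose, 11 mm diameter) slides out along y by up to 5.5 mm, pushed by a light spring (about 1 N); at the start both are clamped in, 40 mm tip to tip. Clamped plungers can still be forced in by a hard side push, so draw the gauge out straight and without haste
- tip_b (a point): outermost point of the plunger on the head's -y side
- bore_mouth (a point): centre of the mouth of the bore to be measured, in the top face of the fixed steel manifold block (150 x 100 mm, 85 mm tall). Bore 46 mm diameter, straight, vertical, through, sharp edged; z is its axis, up. The bore lies 22 mm off the block's centre along x; the block's other holes, all much smaller, are blind marks
- stand_seat (a point): centre of the 54 mm hole in the top of the fixed aluminium gauge stand (110 x 110 mm, 80 mm tall, plate 12 mm thick on two side cheeks, open below), level with the plate's top, on which the gauge's collar rests. z up
- wrench: bystander: steel wrench lying flat, about 190 mm long
- sleeve: bystander: black sleeve, 42 mm diameter, 45 mm tall, standing; origin at the centre of its underside
- cover: bystander: round steel cover plate, 100 mm diameter, 8 mm thick, lying flat; origin at the centre of its underside
- bolt: bystander: dark socket-head bolt standing on its head, 22 mm diameter, 57 mm tall; origin at the centre of its underside
There are look-alikes about, which are no part of the job. Leave any pink or purple look-alike of the part that bears bore_mouth alone. Leave any green look-alike of the part that bears gauge_grip alone.

How it is judged:
By the outcome, as a careful person would: the job done as asked, in the order asked, and still so for the second after the job is handed in, with the robot touching nothing.
It also fails if it takes over 72 s, if anything falls off the work surface, if the arm or the gripper's body presses on something with over 40 N, if the wrist force passes 120 N, or if a joint passes its speed limit or range.

ROBOT

A 6-joint arm with a two-finger parallel gripper is mounted at the origin on the work surface. World frame = base frame: x ahead of the robot, y to its left, z up, the work surface at z = 0. Lengths are in m, angles in rad, forces in N, time in s.
With the tool pointing down it reaches from about 0.35 to 0.85 m from the base axis. Payload 8.1 kg.
Tool frame: the origin (TCP) lies midway between the tips of the shut fingers; the grasp point (between the pads) lies 19 mm behind it; z points along the fingers, y is the direction in which the jaws open and shut (so a half turn about z gives the same grasp; the last joint's range is limited). The gripper opens to 93 mm and grips with 3 to 60 N. Pads are 15 mm wide; open, the fingers measure 128 mm over their backs; the gripper's body (75 mm by 188 mm) begins 65 mm behind the grasp point.
Start: joints at [-1.257, 0.13, 1.488, -0, 1.523, -0.085], TCP at [0.233, -0.553, 0.219] pointing down, gripper open.
Joint ranges: [-2.96, 2.96], [-0.89, 2.26], [0.02, 2.5], [-1.34, 4.48], [0, 2.73], [-2.66, 2.66]. Speed limits (rad/s): [2.39, 2.39, 2.79, 3.14, 3.14, 3.14].

INTERFACE

Orientations are given as a rotation vector (axis times angle).
In Python, from plant import robot gives the robot as it stands. The module is installed in compiled form; this text tells all that it offers.
- The arm moves only by the shell command python3 -m pendant 'ROWS' [FORCE]. ROWS is JSON, a list of rows, each an object with "translation": the shift along the tool's x, y, z in mm, a list of three; "twist": the turn, a rotation vector about the tool's x, y, z in rad, a list of three; "grip": the opening, from -1 (shut) to 1 (fully open). A call has exactly 10 rows; each row shifts and turns the pose as measured when the row begins, along the tool's axes as they then stand; what a row does not reach is not made up. A row lasts 1/10 s, in which the tool goes at most 50 mm and 8.59 degrees, less where a joint would pass 70% of its speed; a pose out of reach is approached as far as the arm can. A call is refused whole if a number of a shift passes 50 or a number of a turn 0.15, either way. A call with a gripper value outside its range is refused whole. The fingers move at their own pace and stop on an object; FORCE is the grip in N (left out, the last holds). Time passes only in rows, so rows that do not move let the fingers close, or fill a call up. It gives the time, the measured TCP pose, the force and the opening at its end, in the units of the state.
- robot.read_state(): the state, without advancing time (a new reading comes with each control period).
- robot.read_camera(name): name is "scene" or "top"; returns (picture, depth): 420x560x3 uint8, red, green, blue; 420x560 float32, m along the optical axis (not along the pixel's ray), 0 where there is no reading.
- robot.camera_info(name): a dict with "vertical_fov" (degrees; the focal length in pixels is half the picture's height over the tangent of half this angle, whatever the lens; pixels are square), "cx", "cy" (the principal point, pixels), "cam_to_world" (4x4, takes a point from camera to world coordinates). Camera axes: x right, y up, looking along -z (the intrinsics and any distortion apply to the point x, -y, -z); pixel columns grow to the right and rows downward; lengths in m; the calibration is good to about 2 mm. A picture is of the moment at which its call begins. camera_info takes no time and is no camera call.
- robot.close_job(): hands the job in, once; it reports no verdict.
The state is a dict: "t": time; "q": joint angles; "dq": joint speeds; "joint_torque": joint torques, N m; "tool_pos": TCP position; "orientation": TCP orientation; "force": force on the tool from outside, world axes, zero at the start; "wrist_torque": the same for the moment, N m; "opening": finger opening in m.
Only numpy, scipy, OpenCV 4.12 (cv2) and the standard library are available. Lean on these libraries where they do the work, as an engineer would, in place of code of your own. Each camera call takes 0.05 s, during which the arm holds its last target. There are 200 camera calls.

## Working session

There is one attempt and no reset: what is moved stays moved. The work goes in short steps, Python scripts to look and compute and a shell command to move; the robot and the scene stay as the last step left them, time stands still between calls to the robot, and variables do not carry over. Pictures are saved under pics/ and viewed, about 8 in all and at most 12, crops included, and the job is handed in when it is done.

```bash
mkdir -p pics; cat > h.py <<'E'
import numpy as np, cv2
from plant import robot
def shot(n):
    p,d=robot.read_camera(n); np.savez(f'{n}.npz',p=p,d=d); return p,d
def load(n):
    z=np.load(f'{n}.npz'); return z['p'],z['d']
def save(img,name,s=1):
    cv2.imwrite('pics/'+name,cv2.resize(img[:,:,::-1],None,fx=s,fy=s,interpolation=cv2.INTER_CUBIC))
def cloud(n,d):
    i=robot.camera_info(n); f=210/np.tan(np.radians(i['vertical_fov'])/2)
    v,u=np.mgrid[:420,:560]
    P=np.stack([(u-i['cx'])*d/f,-(v-i['cy'])*d/f,-d,np.ones_like(d)],-1)
    return (P@np.array(i['cam_to_world']).T)[...,:3]
E
python3 - <<'E'
from h import *
for n in('scene','top'):
    p,d=shot(n); save(p,n+'0.png',1.4); print(n,robot.camera_info(n))
print(robot.read_state())
E
```

```text
scene {'vertical_fov': 44.6031634154366, 'cx': 268.1126885275882, 'cy': 217.57942114351135, 'cam_to_world': array([[ 0.61196461, -0.43634943,  0.65961996,  1.22727362],
       [ 0.79069362,  0.35590693, -0.49813036, -0.47641599],
       [-0.01740441,  0.82639545,  0.56282116,  0.66124161],
       [ 0.        ,  0.        ,  0.        ,  1.        ]])}
top {'vertical_fov': 43.92103931905596, 'cx': 278.48164672179456, 'cy': 216.7686774414638, 'cam_to_world': array([[ 0.02696697,  0.99896392, -0.03665877,  0.49460062],
       [-0.99958481,  0.02657514, -0.01113427,  0.03710041],
       [-0.01014852,  0.03694381,  0.99926581,  1.15961584],
       [ 0.        ,  0.        ,  0.        ,  1.        ]])}
{'t': 0.1, 'q': array([-1.25740645e+00,  1.31073960e-01,  1.48917945e+00, -1.89685587e-05,
        1.52299645e+00, -8.54376035e-02]), 'dq': array([-7.95704166e-06, -6.55342514e-04, -2.28129205e-03,  3.46110840e-04,
        1.20320177e-03,  6.04949836e-04]), 'joint_torque': array([ 2.03094103e-03, -5.61335206e+01, -4.93100166e+01,  7.68665923e-02,
        2.90032692e-02, -5.93803884e-05]), 'tool_pos': array([ 0.23283617, -0.5524197 ,  0.21769434]), 'orientation': array([-3.07772331e+00, -6.22008618e-01,  3.25451881e-04]), 'force': array([-0.66077615,  0.03001303, -0.13629873]), 'wrist_torque': array([-0.01400504, -0.02635004, -0.0062416 ]), 'opening': 0.09345815261369513}
```

View pics/scene0.png

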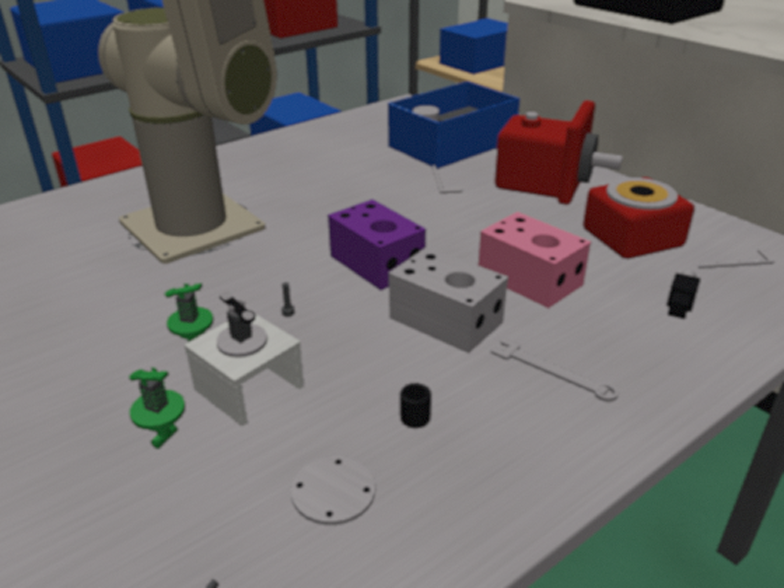

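View pics/top0.png

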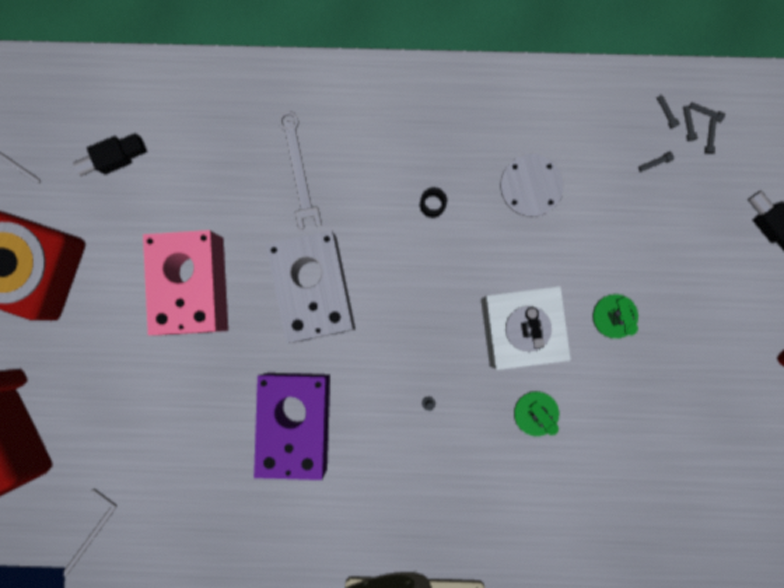

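Candidates in the top picture:
- **Gauge:** dark one in the stand (528,328). The green look-alikes are at (615,316) and (537,414).
- **Block:** grey steel (307,272). The pink look-alike is at (178,268) and the purple one at (290,412).

I choose the dark gauge in the white stand and the grey block. Next is a close crop to check this.

```bash
python3 - <<'E'
from h import *
p,d=load('top'); q,e=load('scene')
a=cv2.resize(p[200:270,340:415],(400,373),interpolation=cv2.INTER_CUBIC)
b=cv2.resize(q[200:305,125:225],(392,412),interpolation=cv2.INTER_CUBIC)
c=np.zeros((420,800,3),np.uint8); c[:373,:400]=a; c[:412,404:796]=b
save(c,'crop1.png')
P=cloud('top',d)
S=cloud('scene',e)
np.set_printoptions(precision=4,suppress=True)
# bore: fit of top face & hole
def hole(P,d,img,win,zr,nm):
    r0,r1,c0,c1=win
    W=P[r0:r1,c0:c1]; m=(W[...,2]>zr[0])&(W[...,2]<zr[1])
    z=np.median(W[m][:,2]); print(nm,'top z',z,'n',m.sum())
    return W,m,z
for nm,PP,dd,w,zr in(('block top',P,d,(158,248,185,258),(.075,.097)),('block scene',S,e,(170,255,270,370),(.075,.095)),('stand top',P,d,(195,270,335,415),(.07,.0835))):
    W,m,z=hole(PP,dd,None,w,zr,nm)
    xy=W[m][:,:2]; r=cv2.minAreaRect((xy*1000).astype(np.float32)); print(r)
    # plane tilt
    A=np.c_[xy-xy.mean(0),np.ones(len(xy))]; print('plane',np.linalg.lstsq(A,W[m][:,2],rcond=None)[0])
    # hole contours in mask
    cs,h=cv2.findContours(m.astype(np.uint8),cv2.RETR_CCOMP,cv2.CHAIN_APPROX_NONE)
    for k,cc in enumerate(cs):
        if h[0][k][3]>=0 and len(cc)>15:
            pts=np.array([W[v,u] for u,v in cc[:,0]])
            x=pts[:,:2]; A=np.c_[2*x,np.ones(len(x))]; s=np.linalg.lstsq(A,(x**2).sum(1),rcond=None)[0]
            print('hole',s[:2],'r',np.sqrt(s[2]+s[0]**2+s[1]**2),len(cc))
# collar / gauge features
for nm,PP,w in(('top',P,(195,270,335,415)),('scene',S,(200,305,125,225))):
    W=PP[w[0]:w[1],w[2]:w[3]].reshape(-1,3)
    for lo,hi in((.085,.092),(.095,.13),(.13,.16)):
        k=W[(W[:,2]>lo)&(W[:,2]<hi)]; print(nm,lo,len(k),k.mean(0) if len(k) else '',cv2.minAreaRect((k[:,:2]*1000).astype(np.float32)) if len(k)>3 else '',k[:,2].max() if len(k) else '')
E
```

```text
block top top z 0.0855421355251289 n 3153
((557.0419311523438, 170.17037963867188), (150.18194580078125, 100.990234375), 13.446075439453125)
plane [-0.0007  0.      0.0855]
hole [0.5782 0.1745] r 0.0235839478798106 63
block scene top z 0.08428758969133932 n 2223
((516.5048828125, 184.3597869873047), (224.55349731445312, 218.9239044189453), 34.249942779541016)
plane [-0.0004 -0.0012  0.0835]
hole [0.5793 0.1734] r 0.024426281210426014 46
stand top top z 0.08034059612147326 n 1858
((504.8233337402344, -155.71730041503906), (110.03187561035156, 111.1605224609375), 8.791133880615234)
plane [ 0.0012 -0.0021  0.0802]
hole [ 0.5039 -0.1558] r 0.03542883784970924 102
top 0.085 521 [ 0.5026 -0.1509  0.0884] ((503.22412109375, -153.5150146484375), (109.75113677978516, 100.4254150390625), 13.991778373718262) 0.09194041296768907
top 0.095 36 [ 0.5028 -0.1442  0.1145] ((512.2192993164062, -145.47695922851562), (41.5013542175293, 8.27351188659668), 4.189763069152832) 0.12942698960499865
top 0.13 279 [ 0.5052 -0.1536  0.14  ] ((505.0060119628906, -154.11045837402344), (57.013465881347656, 22.008020401000977), 11.254810333251953) 0.1546678182171044
scene 0.085 514 [ 0.5018 -0.1608  0.088 ] ((457.5507507324219, -156.52191162109375), (161.65664672851562, 67.8126449584961), 0.3686475455760956) 0.09191207363336551
scene 0.095 409 [ 0.4532 -0.1663  0.1098] ((445.09906005859375, -161.41993713378906), (175.7483367919922, 33.37010192871094), 9.267780303955078) 0.12998706784619019
scene 0.13 272 [ 0.5063 -0.1564  0.1389] ((506.15185546875, -154.67530822753906), (58.231231689453125, 23.802953720092773), 4.483740329742432) 0.14981060006038927
```

View pics/crop1.png

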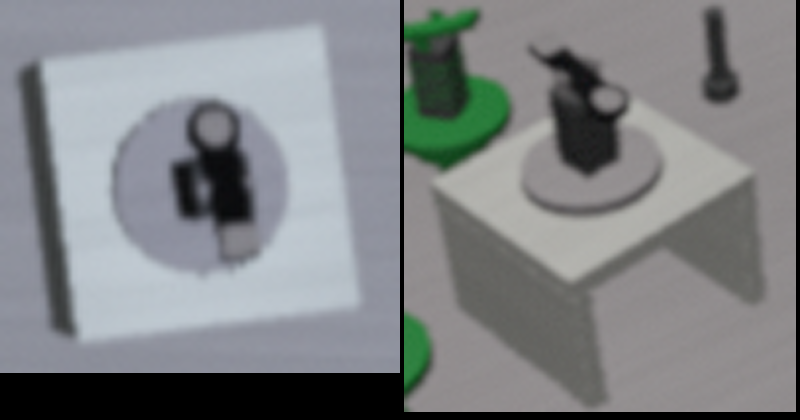

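The crop shows the dark gauge seated in the white stand. Its rocker's round end is at (213,127) in the left half, pointing to world +x, and the grey square end is at (238,240). The choice is confirmed, so next I get the axis and yaw.

```bash
cat >> h.py <<'E'
np.set_printoptions(precision=4,suppress=True)
def ray(n,uv,z):
    i=robot.camera_info(n); f=210/np.tan(np.radians(i['vertical_fov'])/2); T=np.array(i['cam_to_world'])
    uv=np.atleast_2d(uv).astype(float)
    D=np.c_[(uv[:,0]-i['cx'])/f,-(uv[:,1]-i['cy'])/f,-np.ones(len(uv))]@T[:3,:3].T
    return T[:3,3]+D*((z-T[2,3])/D[:,2])[:,None]
def circ(x):
    from scipy.optimize import least_squares
    x=x[:,:2]; s=least_squares(lambda s:np.hypot(*(x-s[:2]).T)-s[2],[*x.mean(0),.03],loss='soft_l1',f_scale=.0005).x
    return s
from scipy.spatial.transform import Rotation as R
def go(pos,yaw=None):
    """tool-frame shift (mm) and twist to reach TCP pos, pointing down, tool x at yaw"""
    s=robot.read_state(); r=R.from_rotvec(s['orientation']); M=r.as_matrix()
    print('t',s['t'],'pos',s['tool_pos'],'F',s['force'],'open',s['opening'],'toolx yaw',np.degrees(np.arctan2(M[1,0],M[0,0])),'z',M[:,2])
    out=1000*M.T@(np.array(pos)-s['tool_pos'])
    tw=None
    if yaw is not None:
        c,k=np.cos(yaw),np.sin(yaw); G=np.array([[c,k,0],[k,-c,0],[0,0,-1.]]); tw=(r.inv()*R.from_matrix(G)).as_rotvec()
    print('shift mm',out,'twist',tw)
E
python3 - <<'E'
from h import *
p,d=load('top'); q,e=load('scene'); P=cloud('top',d); S=cloud('scene',e)
for nm,C,a,b in(('top',P,(380,224),(384.6,245)),('scene',S,(176.8,224.7),(161,212))):
    A,B=[np.median(C[int(round(v))-1:int(round(v))+2,int(round(u))-1:int(round(u))+2].reshape(-1,3),axis=0) for u,v in(a,b)]
    print(nm,'round',A,'square',B,'mid',(A+B)/2,'yaw',np.degrees(np.arctan2(*(A-B)[[1,0]])))
# handle faces & rocker PCA by height
for nm,C,w in(('top',P,(200,270,340,415)),('scene',S,(200,280,145,200))):
    W=C[w[0]:w[1],w[2]:w[3]].reshape(-1,3); W=W[np.hypot(W[:,0]-.504,W[:,1]+.156)<.034]
    k=W[(W[:,2]>.134)]; u,s,v=np.linalg.svd(k[:,:2]-k[:,:2].mean(0)); print(nm,'rocker yaw',np.degrees(np.arctan2(v[0,1],v[0,0])),cv2.minAreaRect((k[:,:2]*1000).astype(np.float32)))
    k=W[(W[:,2]>.092)&(W[:,2]<.130)]; print('handle',cv2.minAreaRect((k[:,:2]*1000).astype(np.float32)),len(k))
# collar edge: stand(bright) vs collar grey, in colour
for n,img,c0,zc in(('top',p,(377,235),.088),('scene',q,None,.088)):
    g=img.astype(np.float32).mean(2); ctr=np.array([.504,-.156])
    i=robot.camera_info(n); f=210/np.tan(np.radians(i['vertical_fov'])/2); T=np.linalg.inv(np.array(i['cam_to_world']))
    pts=[]
    for t in np.radians(np.arange(0,360,5)):
        rr=np.arange(.028,.042,.00025); X=np.c_[ctr[0]+rr*np.cos(t),ctr[1]+rr*np.sin(t),np.full(len(rr),zc),np.ones(len(rr))]@T.T
        u=f*X[:,0]/-X[:,2]+i['cx']; v=-f*X[:,1]/-X[:,2]+i['cy']
        pr=cv2.remap(g,u.astype(np.float32)[None],v.astype(np.float32)[None],cv2.INTER_LINEAR)[0]
        gr=np.gradient(cv2.GaussianBlur(pr[None],(0,0),3)[0]); j=np.argmax(gr)
        if gr[j]>0.8 and 2<j<len(rr)-3: pts.append([ctr[0]+rr[j]*np.cos(t),ctr[1]+rr[j]*np.sin(t)])
    pts=np.array(pts); print(n,'collar',len(pts),circ(pts))
# bore by color
for n,img in(('top',p),('scene',q)):
    g=img.astype(np.float32).mean(2); ctr=np.array([.5785,.174])
    i=robot.camera_info(n); f=210/np.tan(np.radians(i['vertical_fov'])/2); T=np.linalg.inv(np.array(i['cam_to_world'])); pts=[]
    for t in np.radians(np.arange(0,360,5)):
        rr=np.arange(.018,.029,.00025); X=np.c_[ctr[0]+rr*np.cos(t),ctr[1]+rr*np.sin(t),np.full(len(rr),.085),np.ones(len(rr))]@T.T
        u=f*X[:,0]/-X[:,2]+i['cx']; v=-f*X[:,1]/-X[:,2]+i['cy']
        pr=cv2.remap(g,u.astype(np.float32)[None],v.astype(np.float32)[None],cv2.INTER_LINEAR)[0]
        gr=np.abs(np.gradient(cv2.GaussianBlur(pr[None],(0,0),3)[0])); j=np.argmax(gr)
        if gr[j]>0.8 and 2<j<len(rr)-3: pts.append([ctr[0]+rr[j]*np.cos(t),ctr[1]+rr[j]*np.sin(t)])
    pts=np.array(pts); print(n,'bore',len(pts),circ(pts))
go([.504,-.156,.2],np.radians(10))
E
```

```text
top round [ 0.5233 -0.1509  0.1367] square [ 0.4825 -0.1592  0.1493] mid [ 0.5029 -0.1551  0.143 ] yaw 11.522533631210374
scene round [ 0.525  -0.1517  0.1351] square [ 0.4853 -0.1613  0.1461] mid [ 0.5051 -0.1565  0.1406] yaw 13.581397180632464
top rocker yaw -168.73022369337434 ((504.3103942871094, -154.26719665527344), (55.32117462158203, 21.131099700927734), 14.057065963745117)
handle ((503.7900390625, -153.36781311035156), (52.8846549987793, 39.365020751953125), 37.990394592285156) 57
scene rocker yaw 11.890849720006392 ((504.3096923828125, -154.84303283691406), (53.91077423095703, 23.7572078704834), 2.42887544631958)
handle ((513.95849609375, -158.0114288330078), (40.233665466308594, 24.304885864257812), 53.446617126464844) 240
top collar 72 [ 0.5031 -0.1539  0.0341]
scene collar 67 [ 0.5076 -0.1581  0.0357]
top bore 59 [0.5785 0.1755 0.0222]
scene bore 72 [0.5782 0.1726 0.0224]
t 0.1 pos [ 0.2328 -0.5524  0.2177] F [-0.6608  0.03   -0.1363] open 0.09345815261369513 toolx yaw 22.851178584463025 z [-0.0005  0.0016 -1.    ]
shift mm [ 403.825  -259.9742   18.1735] twist [-0.0017  0.0001  0.2243]
```

```bash
python3 -m pendant '[{"translation":[40,-26,0],"twist":[0,0,0],"grip":1},{"translation":[40,-26,0],"twist":[0,0,0],"grip":1},{"translation":[40,-26,0],"twist":[0,0,0],"grip":1},{"translation":[40,-26,0],"twist":[0,0,0],"grip":1},{"translation":[40,-26,0],"twist":[0,0,0],"grip":1},{"translation":[40,-26,0],"twist":[0,0,0],"grip":1},{"translation":[40,-26,0],"twist":[0,0,0],"grip":1},{"translation":[40,-26,0],"twist":[0,0,0],"grip":1},{"translation":[40,-26,0],"twist":[0,0,0],"grip":1},{"translation":[40,-26,0],"twist":[0,0,0],"grip":1}]' 15
python3 -c "
from h import *
go([.5031,-.1539,.17],np.radians(11.7))"
```

```text
t: 1.1
tool_pos: [0.5047, -0.1464, 0.213]
orientation: [-3.076, -0.603, 0.006]
force: [1.2, -0.9, 0.5]
opening: 0.0929
t 1.1 pos [ 0.5047 -0.1464  0.213 ] F [ 1.1802 -0.9497  0.5077] open 0.09285302664881707 toolx yaw 22.198565087791632 z [-0.0054  0.0063 -1.    ]
shift mm [-4.1934  6.6747 42.9617] twist [-0.0076  0.0033  0.1832]
```

```bash
python3 -m pendant '[{"translation":[0,0,10],"twist":[-0.004,0.002,0.092],"grip":1},{"translation":[0,0,10],"twist":[-0.004,0.002,0.091],"grip":1},{"translation":[-3,7,10],"twist":[0,0,0],"grip":1},{"translation":[0,0,0],"twist":[0,0,0],"grip":1},{"translation":[0,0,0],"twist":[0,0,0],"grip":1},{"translation":[0,0,0],"twist":[0,0,0],"grip":1},{"translation":[0,0,0],"twist":[0,0,0],"grip":1},{"translation":[0,0,0],"twist":[0,0,0],"grip":1},{"translation":[0,0,0],"twist":[0,0,0],"grip":1},{"translation":[0,0,0],"twist":[0,0,0],"grip":1}]'
python3 - <<'E'
from h import *
go([.5031,-.1539,.094],np.radians(11.7))
p,d=shot('top'); q,e=shot('scene')
a=cv2.resize(p[190:280,330:430],(400,360),interpolation=cv2.INTER_CUBIC)
b=cv2.resize(q[150:290,110:240],(390,420),interpolation=cv2.INTER_CUBIC)
c=np.zeros((420,800,3),np.uint8); c[:360,:400]=a; c[:,404:794]=b
save(c,'crop2.png')
E
```

```text
t: 2.1
tool_pos: [0.5053, -0.1489, 0.1819]
orientation: [-3.122, -0.334, -0.002]
force: [-0.9, 0.5, 0.0]
opening: 0.0933
t 2.1 pos [ 0.5053 -0.1489  0.1819] F [-0.8635  0.4792  0.0121] open 0.09327870484232334 toolx yaw 12.219483931501301 z [ 0.0009  0.0016 -1.    ]
shift mm [-3.3395  4.5394 87.8477] twist [-0.0014 -0.0012  0.0091]
```

View pics/crop2.png

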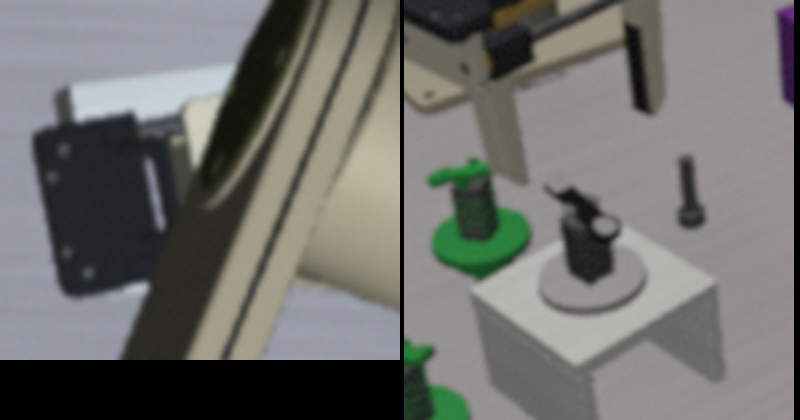

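The scene picture shows the open fingers above the gauge, at crop (510,175) and (645,105), with nothing in the way. Next I descend.

```bash
python3 -m pendant '[{"translation":[-3.3,4.5,10],"twist":[0,0,0.009],"grip":1},{"translation":[0,0,15],"twist":[0,0,0],"grip":1},{"translation":[0,0,15],"twist":[0,0,0],"grip":1},{"translation":[0,0,15],"twist":[0,0,0],"grip":1},{"translation":[0,0,10],"twist":[0,0,0],"grip":1},{"translation":[0,0,5],"twist":[0,0,0],"grip":1},{"translation":[0,0,0],"twist":[0,0,0],"grip":1},{"translation":[0,0,0],"twist":[0,0,0],"grip":1},{"translation":[0,0,0],"twist":[0,0,0],"grip":1},{"translation":[0,0,0],"twist":[0,0,0],"grip":1}]'
python3 -c "
from h import *
go([.5031,-.1539,.094],np.radians(11.7))"
```

```text
t: 3.2
tool_pos: [0.5015, -0.1541, 0.1041]
orientation: [-3.123, -0.318, 0.002]
force: [-0.2, -0.0, 0.4]
opening: 0.093
t 3.2 pos [ 0.5015 -0.1541  0.1041] F [-0.1979 -0.0481  0.4164] open 0.09297911967702402 toolx yaw 11.638196505147498 z [-0.0014  0.0025 -1.    ]
shift mm [ 1.6182  0.2012 10.1451] twist [-0.0028  0.0009 -0.0011]
```

```bash
python3 -m pendant '[{"translation":[1.6,0.2,5],"twist":[-0.0028,0.0009,0],"grip":1},{"translation":[0,0,5],"twist":[0,0,0],"grip":1},{"translation":[0,0,0],"twist":[0,0,0],"grip":1},{"translation":[0,0,0],"twist":[0,0,0],"grip":-1},{"translation":[0,0,0],"twist":[0,0,0],"grip":-1},{"translation":[0,0,0],"twist":[0,0,0],"grip":-1},{"translation":[0,0,0],"twist":[0,0,0],"grip":-1},{"translation":[0,0,0],"twist":[0,0,0],"grip":-1},{"translation":[0,0,0],"twist":[0,0,0],"grip":-1},{"translation":[0,0,0],"twist":[0,0,0],"grip":-1}]' 6
python3 -c "
from h import *
go([.5031,-.1539,.094],np.radians(11.7)); print(robot.read_state()['wrist_torque'])"
```

```text
t: 4.2
tool_pos: [0.5043, -0.1543, 0.0949]
orientation: [3.124, 0.318, 0.004]
force: [-0.7, 0.2, 0.2]
opening: 0.0419
t 4.2 pos [ 0.5043 -0.1543  0.0949] F [-0.6849  0.2433  0.1665] open 0.041851633543103096 toolx yaw 11.640862434521438 z [ 0.0028 -0.0013 -1.    ]
shift mm [-1.1441 -0.6411  0.8638] twist [ 0.0018 -0.0024 -0.001 ]
[ 0.0071  0.0523 -0.0267]
```

```bash
python3 -m pendant '[{"translation":[0,0,0],"twist":[0,0,0],"grip":-1},{"translation":[0,0,0],"twist":[0,0,0],"grip":-1},{"translation":[0,0,0],"twist":[0,0,0],"grip":-1},{"translation":[0,0,0],"twist":[0,0,0],"grip":-1},{"translation":[0,0,0],"twist":[0,0,0],"grip":-1},{"translation":[0,0,0],"twist":[0,0,0],"grip":-1},{"translation":[0,0,0],"twist":[0,0,0],"grip":-1},{"translation":[0,0,0],"twist":[0,0,0],"grip":-1},{"translation":[0,0,0],"twist":[0,0,0],"grip":-1},{"translation":[0,0,0],"twist":[0,0,0],"grip":-1}]' 6
python3 -c "
from h import *
go([.5031,-.1539,.094],np.radians(11.7)); print(robot.read_state()['wrist_torque'])"
```

```text
t: 5.2
tool_pos: [0.5045, -0.1544, 0.0949]
orientation: [3.124, 0.318, 0.004]
force: [0.8, 0.7, -0.3]
opening: 0.0217
t 5.2 pos [ 0.5045 -0.1544  0.0949] F [ 0.8193  0.6592 -0.254 ] open 0.021697092023415104 toolx yaw 11.633965166621737 z [ 0.003  -0.0014 -1.    ]
shift mm [-1.2239 -0.7678  0.9438] twist [ 0.002  -0.0027 -0.0012]
[0.1077 0.0542 0.0186]
```

```bash
python3 -m pendant '[{"translation":[0,0,0],"twist":[0,0,0],"grip":-1},{"translation":[0,0,0],"twist":[0,0,0],"grip":-1},{"translation":[0,0,-3],"twist":[0,0,0],"grip":-1},{"translation":[0,0,-6],"twist":[0,0,0],"grip":-1},{"translation":[0,0,-10],"twist":[0,0,0],"grip":-1},{"translation":[0,0,-12],"twist":[0,0,0],"grip":-1},{"translation":[0,0,-14],"twist":[0,0,0],"grip":-1},{"translation":[0,0,-14],"twist":[0,0,0],"grip":-1},{"translation":[0,0,-14],"twist":[0,0,0],"grip":-1},{"translation":[0,0,-10],"twist":[0,0,0],"grip":-1}]' 20
python3 -c "
from h import *
go([.5797,.1749,.18],np.radians(11.64)); print(robot.read_state()['wrist_torque'])"
```

```text
t: 6.2
tool_pos: [0.5018, -0.1532, 0.1821]
orientation: [-3.124, -0.319, 0.004]
force: [0.6, -0.5, -5.1]
opening: 0.0219
t 6.2 pos [ 0.5018 -0.1532  0.1821] F [ 0.5743 -0.4976 -5.0953] open 0.021905733546521707 toolx yaw 11.64272176286604 z [-0.0029  0.001  -1.    ]
shift mm [ 142.4797 -305.666     2.1939] twist [-0.0016  0.0026  0.    ]
[ 0.0543 -0.0838 -0.0035]
```

```bash
python3 -m pendant '[{"translation":[7,-15,0],"twist":[0,0,0],"grip":-1},{"translation":[14,-30,0],"twist":[0,0,0],"grip":-1},{"translation":[16,-34,0],"twist":[0,0,0],"grip":-1},{"translation":[18,-38,0],"twist":[0,0,0],"grip":-1},{"translation":[18,-38,0],"twist":[0,0,0],"grip":-1},{"translation":[18,-38,0],"twist":[0,0,0],"grip":-1},{"translation":[18,-38,0],"twist":[0,0,0],"grip":-1},{"translation":[16,-34,0],"twist":[0,0,0],"grip":-1},{"translation":[12,-26,0],"twist":[0,0,0],"grip":-1},{"translation":[5,-14,0],"twist":[0,0,0],"grip":-1}]'
python3 -c "
from h import *
go([.5797,.1752,.17],np.radians(11.64)); print(robot.read_state()['wrist_torque'])"
```

```text
t: 7.2
tool_pos: [0.5862, 0.1829, 0.1932]
orientation: [3.123, 0.308, 0.014]
force: [0.3, -0.0, -5.5]
opening: 0.0219
t 7.2 pos [0.5862 0.1829 0.1932] F [ 0.3057 -0.0344 -5.4683] open 0.021888842635677617 toolx yaw 11.266498691111272 z [ 0.0093 -0.0025 -1.    ]
shift mm [-8.1062  6.1803 23.1167] twist [ 0.0043 -0.0086 -0.0065]
[-0.0001  0.0153  0.0357]
```

```bash
python3 -m pendant '[{"translation":[-8,6,8],"twist":[0.002,-0.006,-0.0065],"grip":-1},{"translation":[0,0,8],"twist":[0,0,0],"grip":-1},{"translation":[0,0,6],"twist":[0,0,0],"grip":-1},{"translation":[0,0,0],"twist":[0,0,0],"grip":-1},{"translation":[0,0,0],"twist":[0,0,0],"grip":-1},{"translation":[0,0,0],"twist":[0,0,0],"grip":-1},{"translation":[0,0,0],"twist":[0,0,0],"grip":-1},{"translation":[0,0,0],"twist":[0,0,0],"grip":-1},{"translation":[0,0,0],"twist":[0,0,0],"grip":-1},{"translation":[0,0,0],"twist":[0,0,0],"grip":-1}]'
python3 - <<'E'
from h import *
go([.5797,.1752,.155],np.radians(11.64))
q,e=shot('scene'); s=robot.read_state(); go([.5797,.1752,.155],np.radians(11.64))
save(q[120:270,240:390],'crop3.png',4)
# predicted bottoms
i=robot.camera_info('scene'); f=210/np.tan(np.radians(i['vertical_fov'])/2); T=np.linalg.inv(np.array(i['cam_to_world']))
def pj(X): X=np.r_[X,1]@T.T; return np.array([f*X[0]/-X[2]+i['cx'],f*X[1]/X[2]+i['cy']])
for X in([.5784,.1753,.085],):print('bore px',(pj(X)-[240,120])*4)
c=np.array([s['tool_pos'][0]-.0012,s['tool_pos'][1]-.0003]);z=s['tool_pos'][2]-.012
for h in(0,.014,.05):print(h,(pj([*c,z-h])-[240,120])*4)
S=cloud('scene',e)
W=S[120:270,240:390].reshape(-1,3); k=W[(abs(W[:,2]-z-.004)<.003)&(np.hypot(*(W[:,:2]-c).T)<.05)]
print('collar side pts',len(k),circ(k) if len(k)>10 else '')
k=W[(abs(W[:,2]-z+.007)<.005)&(np.hypot(*(W[:,:2]-c).T)<.05)]
print('pilot side pts',len(k),circ(k) if len(k)>10 else '')
E
```

```text
t: 8.2
tool_pos: [0.58, 0.1733, 0.1713]
orientation: [3.123, 0.315, 0.005]
force: [0.0, -0.4, -5.4]
opening: 0.0221
t 8.2 pos [0.58   0.1733 0.1713] F [ 0.0115 -0.4495 -5.4048] open 0.0220825537560923 toolx yaw 11.535352492955962 z [ 0.0037 -0.0024 -1.    ]
shift mm [-0.0067 -2.0007 16.3004] twist [ 0.0031 -0.0032 -0.0018]
t 8.25 pos [0.5801 0.1733 0.1713] F [ 0.1858  0.6648 -5.0467] open 0.022004926773726393 toolx yaw 11.540371150122457 z [ 0.0038 -0.0024 -1.    ]
shift mm [-0.0162 -1.9794 16.2913] twist [ 0.0031 -0.0032 -0.0017]
bore px [356.3297 316.3787]
0 [360.9204 193.6515]
0.014 [359.5199 217.8871]
0.05 [356.0139 278.5558]
collar side pts 337 [0.5794 0.1718 0.027 ]
pilot side pts 30 [0.4408 0.2942 0.2062]
```

View pics/crop3.png

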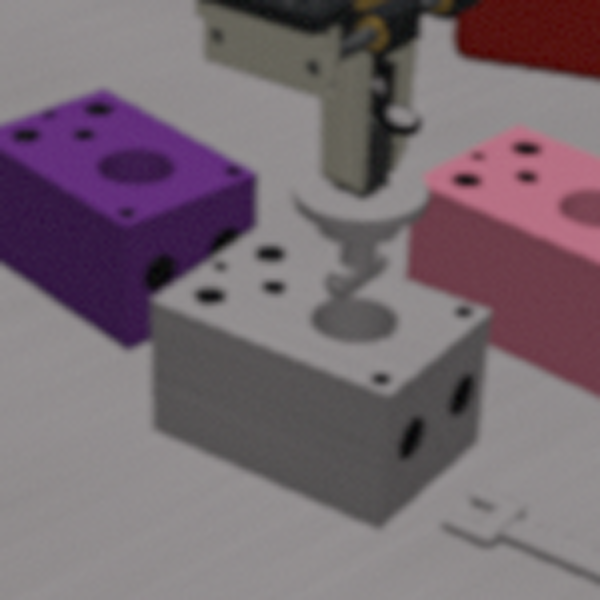

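```bash
python3 - <<'E'
from h import *
from scipy.optimize import least_squares
q,e=load('scene'); S=cloud('scene',e)
s=robot.read_state(); tp=s['tool_pos']; zc=tp[2]-.012; c=tp[:2]-[.0012,.0003]
W=S[120:270,240:390].reshape(-1,3); r=np.hypot(*(W[:,:2]-c).T)
for lo,hi in((-.001,.001),(.001,.003),(.003,.005),(.005,.007),(.007,.009),(.009,.011)):
    k=(W[:,2]>zc+lo)&(W[:,2]<zc+hi)&(r<.045); print(lo,k.sum(),np.round(np.percentile(r[k],[5,50,95])*1000,1) if k.sum() else '')
cam=np.array(robot.camera_info('scene')['cam_to_world'])[:2,3]
for z0,z1 in((.000,.006),(.001,.007)):
    k=(W[:,2]>zc+z0)&(W[:,2]<zc+z1)&(r>.030)&(r<.038)&((W[:,:2]-c)@(cam-c)>0)
    x=W[k][:,:2]; f=least_squares(lambda a:np.hypot(*(x-a).T)-.034,c,loss='soft_l1',f_scale=.001); print('collar wall',k.sum(),f.x,np.std(f.fun)*1000,'model',c)
# silhouette left/right extents at rows: image gradient
# bore by template: rendered disc mask correlation in scene image, r=23mm
i=robot.camera_info('scene'); F=210/np.tan(np.radians(i['vertical_fov'])/2); T=np.linalg.inv(np.array(i['cam_to_world']))
def pj(X):
    X=np.c_[X,np.ones(len(X))]@T.T; return np.c_[F*X[:,0]/-X[:,2]+i['cx'],F*X[:,1]/X[:,2]+i['cy']].astype(np.float32)
t=np.radians(np.arange(0,360,4))
def score(n_img,ctr,R,z,arc,PJ):
    def samp(r): p=PJ(np.c_[ctr[0]+r*np.cos(arc),ctr[1]+r*np.sin(arc),np.full(len(arc),z)]); return cv2.remap(n_img,p[:,0].copy(),p[:,1].copy(),cv2.INTER_LINEAR)
    return (samp(R+.0018)-samp(R-.0018)).mean()
g=q.astype(np.float32).mean(2)
best=max((score(g,(x,y),.023,.085,t,pj),x,y) for x in np.arange(.574,.584,.0004) for y in np.arange(.168,.180,.0004)); print('scene bore now',best)
q0=robot.camera_info('top'); F2=210/np.tan(np.radians(q0['vertical_fov'])/2); T2=np.linalg.inv(np.array(q0['cam_to_world']))
def pj2(X):
    X=np.c_[X,np.ones(len(X))]@T2.T; return np.c_[F2*X[:,0]/-X[:,2]+q0['cx'],F2*X[:,1]/X[:,2]+q0['cy']].astype(np.float32)
g2=cv2.imread('pics/top0.png').astype(np.float32).mean(2); g2=cv2.resize(g2,(560,420),interpolation=cv2.INTER_AREA)
best=max((abs(score(g2,(x,y),.023,.085,t,pj2)),x,y) for x in np.arange(.574,.584,.0004) for y in np.arange(.168,.180,.0004)); print('top bore',best)
E
```

```text
-0.001 29 [31.  33.8 35.7]
0.001 37 [25.1 33.6 35.2]
0.003 194 [13.9 26.8 34.2]
0.005 106 [12.3 25.5 34.7]
0.007 12 [ 9.8 11.7 16.7]
0.009 6 [11.3 13.  15. ]
collar wall 106 [0.5784 0.1734] 1.5817300272385857 model [0.5789 0.173 ]
collar wall 101 [0.5781 0.1735] 1.629581500488428 model [0.5789 0.173 ]
scene bore now (np.float32(25.153757), np.float64(0.5783999999999995), np.float64(0.17240000000000014))
top bore (np.float32(30.74187), np.float64(0.5767999999999996), np.float64(0.1748000000000002))
```

```bash
python3 - <<'E'
from h import *
from scipy.optimize import least_squares
q,e=load('scene'); S=cloud('scene',e); g=q.astype(np.float32).mean(2)
s=robot.read_state(); tp=s['tool_pos']; zc=tp[2]-.0149; c=tp[:2]-[.0012,.0003]
cam=np.array(robot.camera_info('scene')['cam_to_world'])[:2,3]
W=S[120:270,240:390].reshape(-1,3); r=np.hypot(*(W[:,:2]-c).T)
for z0,z1 in((.000,.006),(.001,.0065),(-.001,.006)):
    k=(W[:,2]>zc+z0)&(W[:,2]<zc+z1)&(r>.031)&(r<.038)&((W[:,:2]-c)@(cam-c)>0)
    x=W[k][:,:2]; f=least_squares(lambda a:np.hypot(*(x-a).T)-.034,c,loss='soft_l1',f_scale=.0007); print('wall',k.sum(),f.x,np.std(f.fun)*1000,np.median(f.fun)*1000)
# block faces in scene cloud: rect edges -> bore by geometry
B=S[150:260,265:375].reshape(-1,3); 
# depth-silhouette of collar: pixel mask where depth nearer than block/table; subpixel via column extents
m=((S[...,2]>zc-.003)&(S[...,2]<zc+.0095)&(np.hypot(S[...,0]-c[0],S[...,1]-c[1])<.042))
i=robot.camera_info('scene'); F=210/np.tan(np.radians(i['vertical_fov'])/2); T=np.linalg.inv(np.array(i['cam_to_world']))
def pj(X):
    X=np.c_[X,np.ones(len(X))]@T.T; return np.c_[F*X[:,0]/-X[:,2]+i['cx'],F*X[:,1]/X[:,2]+i['cy']].astype(np.float32)
# maximise IoU of visible collar silhouette (front part) vs projected model
t=np.radians(np.arange(0,360,3))
def model(a):
    pts=np.r_[pj(np.c_[a[0]+.034*np.cos(t),a[1]+.034*np.sin(t),np.full(len(t),zc)]),pj(np.c_[a[0]+.034*np.cos(t),a[1]+.034*np.sin(t),np.full(len(t),zc+.008)])]
    h=cv2.convexHull(pts); im=np.zeros((420*4,560*4),np.uint8); cv2.fillConvexPoly(im,np.round((h+.5)*4).astype(np.int32),1); return cv2.resize(im.astype(np.float32),(560,420),interpolation=cv2.INTER_AREA)
v,u=np.mgrid[:420,:560]; cy=pj(np.r_[c,zc+.004][None])[0]; reg=(v>=cy[1]-1)  # front half only
best=min((np.abs(model((x,y))-m)[reg].sum(),x,y) for x in np.arange(c[0]-.004,c[0]+.004,.0004) for y in np.arange(c[1]-.004,c[1]+.004,.0004)); print('silh',best,m.sum())
# same method for block top face outline + hole: hole pixels
hm=((S[...,2]<.080)&(np.hypot(S[...,0]-.578,S[...,1]-.173)<.08)).astype(np.float32)
def bm(a):
    h=pj(np.c_[a[0]+.023*np.cos(t),a[1]+.023*np.sin(t),np.full(len(t),.085)]); im=np.zeros((1680,2240),np.uint8); cv2.fillPoly(im,[np.round((h+.5)*4).astype(np.int32)],1); return cv2.resize(im.astype(np.float32),(560,420),interpolation=cv2.INTER_AREA)
cb=pj(np.array([[.5784,.173,.085]]))[0]; reg2=(np.hypot(u-cb[0],(v-cb[1])*1.7)<14)&(v>cb[1]-5)
best=min((np.abs(bm((x,y))-hm)[reg2].sum(),x,y) for x in np.arange(.574,.583,.0004) for y in np.arange(.169,.178,.0004)); print('bore depth silh',best)
print('model',c)
E
```

```text
wall 75 [0.5784 0.1731] 1.1437190795757783 -0.09138886792710993
wall 70 [0.5787 0.1731] 1.1673257011467177 -0.08583818978619151
wall 76 [0.5784 0.1731] 1.1726000696278247 -0.06010132730054768
silh (np.float32(32.4375), np.float64(0.5768502681097132), np.float64(0.1746026090632347)) 377
bore depth silh (np.float32(40.0625), np.float64(0.5787999999999994), np.float64(0.17300000000000013))
model [0.5789 0.173 ]
```

Seen from the scene camera, the gauge axis is at (.5785,.1731) and the bore at (.5785,.1728), so they are aligned. The top camera puts the bore up to 2 mm further along +y. I lower in guarded steps: first the head only, which has 3 mm clearance.

```bash
python3 -m pendant '[{"translation":[0,0,7],"twist":[0,0,0],"grip":-1},{"translation":[0,0,7],"twist":[0,0,0],"grip":-1},{"translation":[0,0,5],"twist":[0,0,0],"grip":-1},{"translation":[0,0,4],"twist":[0,0,0],"grip":-1},{"translation":[0,0,4],"twist":[0,0,0],"grip":-1},{"translation":[0,0,4],"twist":[0,0,0],"grip":-1},{"translation":[0,0,4],"twist":[0,0,0],"grip":-1},{"translation":[0,0,4],"twist":[0,0,0],"grip":-1},{"translation":[0,0,0],"twist":[0,0,0],"grip":-1},{"translation":[0,0,0],"twist":[0,0,0],"grip":-1}]'
python3 -c "
from h import *
go([.5801,.1733,.116],np.radians(11.64)); print(robot.read_state()['wrist_torque'])"
```

```text
t: 9.25
tool_pos: [0.5795, 0.1733, 0.1276]
orientation: [3.123, 0.316, 0.003]
force: [-0.5, 0.0, -5.6]
opening: 0.0217
t 9.25 pos [0.5795 0.1733 0.1276] F [-0.4783  0.0433 -5.5873] open 0.02173395810999545 toolx yaw 11.559338876963698 z [ 0.002  -0.0027 -1.    ]
shift mm [ 0.5624  0.0891 11.6495] twist [ 0.003  -0.0015 -0.0014]
[0.0584 0.0118 0.0186]
```

```bash
python3 -m pendant '[{"translation":[0.5,0,3],"twist":[0,0,0],"grip":-1},{"translation":[0,0,3],"twist":[0,0,0],"grip":-1},{"translation":[0,0,3],"twist":[0,0,0],"grip":-1},{"translation":[0,0,1],"twist":[0,0,0],"grip":-1},{"translation":[0,0,1],"twist":[0,0,0],"grip":-1},{"translation":[0,0,1],"twist":[0,0,0],"grip":-1},{"translation":[0,0,1],"twist":[0,0,0],"grip":-1},{"translation":[0,0,0.5],"twist":[0,0,0],"grip":-1},{"translation":[0,0,0],"twist":[0,0,0],"grip":-1},{"translation":[0,0,0],"twist":[0,0,0],"grip":-1}]'
python3 -c "
from h import *
go([.5801,.1733,.100],np.radians(11.64)); print(robot.read_state()['wrist_torque'])"
```

```text
t: 10.25
tool_pos: [0.5807, 0.1735, 0.114]
orientation: [3.123, 0.316, 0.005]
force: [0.6, 0.3, -5.9]
opening: 0.0218
t 10.25 pos [0.5807 0.1735 0.114 ] F [ 0.5809  0.312  -5.8996] open 0.021775105890735773 toolx yaw 11.5600470840139 z [ 0.0036 -0.0024 -1.    ]
shift mm [-0.6737  0.0322 14.0129] twist [ 0.0031 -0.0031 -0.0014]
[0.0176 0.0161 0.0262]
```

```bash
python3 -m pendant '[{"translation":[-0.5,0,0.5],"twist":[0,0,0],"grip":-1},{"translation":[0,0,0.5],"twist":[0,0,0],"grip":-1},{"translation":[0,0,0.5],"twist":[0,0,0],"grip":-1},{"translation":[0,0,0.5],"twist":[0,0,0],"grip":-1},{"translation":[0,0,0],"twist":[0,0,0],"grip":-1},{"translation":[0,0,0],"twist":[0,0,0],"grip":-1},{"translation":[0,0,0],"twist":[0,0,0],"grip":-1},{"translation":[0,0,0],"twist":[0,0,0],"grip":-1},{"translation":[0,0,0],"twist":[0,0,0],"grip":-1},{"translation":[0,0,0],"twist":[0,0,0],"grip":-1}]'
python3 -c "
from h import *
go([.5801,.1733,.100],np.radians(11.64)); print(robot.read_state()['wrist_torque'])"
```

```text
t: 11.25
tool_pos: [0.5808, 0.1735, 0.1139]
orientation: [3.123, 0.316, 0.008]
force: [-1.6, -1.0, -0.7]
opening: 0.0217
t 11.25 pos [0.5808 0.1735 0.1139] F [-1.641  -0.9629 -0.6997] open 0.021702742464914816 toolx yaw 11.56373468022683 z [ 0.0053 -0.0022 -1.    ]
shift mm [-0.7628  0.0443 13.8494] twist [ 0.0032 -0.0047 -0.0013]
[-0.0651  0.3537 -0.0093]
```

```bash
python3 -m pendant '[{"translation":[0,0,-1],"twist":[0,0,0],"grip":-1},{"translation":[-1,0.3,0],"twist":[0,-0.002,0],"grip":-1},{"translation":[0,0,0],"twist":[0,0,0],"grip":-1},{"translation":[0,0,0.5],"twist":[0,0,0],"grip":-1},{"translation":[0,0,0.5],"twist":[0,0,0],"grip":-1},{"translation":[0,0,0.5],"twist":[0,0,0],"grip":-1},{"translation":[0,0,0.5],"twist":[0,0,0],"grip":-1},{"translation":[0,0,0.5],"twist":[0,0,0],"grip":-1},{"translation":[0,0,0.5],"twist":[0,0,0],"grip":-1},{"translation":[0,0,0],"twist":[0,0,0],"grip":-1}]'
python3 -c "
from h import *
go([.5801,.1733,.100],np.radians(11.64)); print(robot.read_state()['wrist_torque'])"
```

```text
t: 12.25
tool_pos: [0.5797, 0.173, 0.1138]
orientation: [3.123, 0.316, 0.005]
force: [-3.1, -0.7, 0.6]
opening: 0.022
t 12.25 pos [0.5797 0.173  0.1138] F [-3.1385 -0.7314  0.5978] open 0.022012117769479488 toolx yaw 11.56504572476658 z [ 0.0034 -0.0027 -1.    ]
shift mm [ 0.3795 -0.2604 13.8473] twist [ 0.0033 -0.0028 -0.0013]
[-0.1921  0.7792 -0.1062]
```

The force ratio (3 N sideways to 6 N up) matches chamfer contact on the +x side, so I shift further toward −x.

```bash
python3 -m pendant '[{"translation":[0,0,-0.7],"twist":[0,0,0],"grip":-1},{"translation":[-1,0,0],"twist":[0,0,0],"grip":-1},{"translation":[0,0,0],"twist":[0,0,0],"grip":-1},{"translation":[0,0,0.5],"twist":[0,0,0],"grip":-1},{"translation":[0,0,0.5],"twist":[0,0,0],"grip":-1},{"translation":[0,0,0.5],"twist":[0,0,0],"grip":-1},{"translation":[0,0,0.5],"twist":[0,0,0],"grip":-1},{"translation":[0,0,0.5],"twist":[0,0,0],"grip":-1},{"translation":[0,0,0],"twist":[0,0,0],"grip":-1},{"translation":[0,0,0],"twist":[0,0,0],"grip":-1}]'
python3 -c "
from h import *
go([.5801,.1733,.100],np.radians(11.64)); print(robot.read_state()['wrist_torque'])"
```

```text
t: 13.25
tool_pos: [0.5795, 0.173, 0.1138]
orientation: [3.123, 0.316, 0.009]
force: [-2.5, -0.5, 2.0]
opening: 0.0218
t 13.25 pos [0.5795 0.173  0.1138] F [-2.5475 -0.4567  2.0095] open 0.021846530492777582 toolx yaw 11.56656154713643 z [ 0.0057 -0.0023 -1.    ]
shift mm [ 0.5422 -0.2555 13.8164] twist [ 0.0034 -0.0051 -0.0013]
[-0.2118  0.6028 -0.0121]
```

```bash
python3 -m pendant '[{"translation":[0,0,-2],"twist":[0,0,0],"grip":-1},{"translation":[0,0,0],"twist":[0,0,0],"grip":-1},{"translation":[-0.7,0,0],"twist":[0,-0.003,0],"grip":-1},{"translation":[-0.5,0,0],"twist":[0,0,0],"grip":-1},{"translation":[0,0,0],"twist":[0,0,0],"grip":-1},{"translation":[0,0,0],"twist":[0,0,0],"grip":-1},{"translation":[0,0,0],"twist":[0,0,0],"grip":-1},{"translation":[0,0,0],"twist":[0,0,0],"grip":-1},{"translation":[0,0,0],"twist":[0,0,0],"grip":-1},{"translation":[0,0,0],"twist":[0,0,0],"grip":-1}]'
python3 -c "
from h import *
go([.5785,.173,.100],np.radians(11.64)); print(robot.read_state()['wrist_torque'])"
```

```text
t: 14.25
tool_pos: [0.5786, 0.1728, 0.1139]
orientation: [3.123, 0.316, 0.004]
force: [0.6, 0.7, -2.6]
opening: 0.0216
t 14.25 pos [0.5786 0.1728 0.1139] F [ 0.6495  0.7098 -2.6337] open 0.02155609108852804 toolx yaw 11.566650197406233 z [ 0.003  -0.0026 -1.    ]
shift mm [-0.134  -0.2754 13.9245] twist [ 0.0032 -0.0024 -0.0013]
[-0.0132 -0.0215  0.0359]
```

```bash
python3 -m pendant '[{"translation":[0,0,0.5],"twist":[0,0,0],"grip":-1},{"translation":[0,0,0.5],"twist":[0,0,0],"grip":-1},{"translation":[0,0,0.5],"twist":[0,0,0],"grip":-1},{"translation":[0,0,0.5],"twist":[0,0,0],"grip":-1},{"translation":[0,0,0.5],"twist":[0,0,0],"grip":-1},{"translation":[0,0,0.5],"twist":[0,0,0],"grip":-1},{"translation":[0,0,0],"twist":[0,0,0],"grip":-1},{"translation":[0,0,0],"twist":[0,0,0],"grip":-1},{"translation":[0,0,0],"twist":[0,0,0],"grip":-1},{"translation":[0,0,0],"twist":[0,0,0],"grip":-1}]'
python3 -c "
from h import *
go([.5785,.173,.100],np.radians(11.64)); print(robot.read_state()['wrist_torque'])"
```

```text
t: 15.25
tool_pos: [0.5788, 0.1728, 0.1138]
orientation: [3.123, 0.316, 0.006]
force: [-2.7, -0.4, 2.9]
opening: 0.0215
t 15.25 pos [0.5788 0.1728 0.1138] F [-2.7459 -0.4154  2.9205] open 0.021545140560649746 toolx yaw 11.570923814242144 z [ 0.0039 -0.0027 -1.    ]
shift mm [-0.3206 -0.2627 13.842 ] twist [ 0.0034 -0.0033 -0.0012]
[-0.2354  0.6491 -0.0118]
```

The contact height hasn't changed, so this is flat contact and the sideways force is friction. The moments point to contact on the −y side, which agrees with the top camera. I lift and shift toward +y.

```bash
python3 -m pendant '[{"translation":[0,0,-2],"twist":[0,0,0],"grip":-1},{"translation":[0,0,-2],"twist":[0,0,0],"grip":-1},{"translation":[0,0,0],"twist":[0,0,0],"grip":-1},{"translation":[1.3,-2,0],"twist":[0,0,0],"grip":-1},{"translation":[0,0,0],"twist":[0,0,0],"grip":-1},{"translation":[0,0,0],"twist":[0,0,0],"grip":-1},{"translation":[0,0,0],"twist":[0,0,0],"grip":-1},{"translation":[0,0,0],"twist":[0,0,0],"grip":-1},{"translation":[0,0,0],"twist":[0,0,0],"grip":-1},{"translation":[0,0,0],"twist":[0,0,0],"grip":-1}]'
python3 -c "
from h import *
go([.5797,.1750,.100],np.radians(11.64)); print(robot.read_state()['wrist_torque'])"
```

```text
t: 16.25
tool_pos: [0.5781, 0.1749, 0.114]
orientation: [3.122, 0.316, -0.001]
force: [-0.1, 0.5, -5.0]
opening: 0.0218
t 16.25 pos [0.5781 0.1749 0.114 ] F [-0.1333  0.4789 -5.041 ] open 0.02182817407464945 toolx yaw 11.565169167542141 z [-0.0005 -0.0035 -1.    ]
shift mm [ 1.5966  0.1452 13.977 ] twist [ 0.0034  0.0012 -0.0013]
[0.0029 0.0386 0.0089]
```

```bash
python3 -m pendant '[{"translation":[1.5,0,0],"twist":[0,0.002,0],"grip":-1},{"translation":[0,0,0],"twist":[0,0,0],"grip":-1},{"translation":[0,0,0],"twist":[0,0,0],"grip":-1},{"translation":[0,0,0.6],"twist":[0,0,0],"grip":-1},{"translation":[0,0,0.6],"twist":[0,0,0],"grip":-1},{"translation":[0,0,0.6],"twist":[0,0,0],"grip":-1},{"translation":[0,0,0.6],"twist":[0,0,0],"grip":-1},{"translation":[0,0,0.6],"twist":[0,0,0],"grip":-1},{"translation":[0,0,0],"twist":[0,0,0],"grip":-1},{"translation":[0,0,0],"twist":[0,0,0],"grip":-1}]'
python3 -c "
from h import *
go([.5797,.1750,.100],np.radians(11.64)); print(robot.read_state()['wrist_torque'])"
```

```text
t: 17.25
tool_pos: [0.5796, 0.1752, 0.1104]
orientation: [3.122, 0.316, 0.002]
force: [0.4, 0.1, -4.8]
opening: 0.0217
t 17.25 pos [0.5796 0.1752 0.1104] F [ 0.3965  0.1319 -4.8308] open 0.021652473261182425 toolx yaw 11.563005700700694 z [ 0.0014 -0.003  -1.    ]
shift mm [ 0.0673  0.1981 10.4452] twist [ 0.0032 -0.0007 -0.0013]
[ 0.056  -0.0019 -0.0111]
```

The pilot has entered with no contact force. I continue down.

```bash
python3 -m pendant '[{"translation":[0,0,1],"twist":[0,0,0],"grip":-1},{"translation":[0,0,1],"twist":[0,0,0],"grip":-1},{"translation":[0,0,1],"twist":[0,0,0],"grip":-1},{"translation":[0,0,1],"twist":[0,0,0],"grip":-1},{"translation":[0,0,1],"twist":[0,0,0],"grip":-1},{"translation":[0,0,1],"twist":[0,0,0],"grip":-1},{"translation":[0,0,1],"twist":[0,0,0],"grip":-1},{"translation":[0,0,1],"twist":[0,0,0],"grip":-1},{"translation":[0,0,0],"twist":[0,0,0],"grip":-1},{"translation":[0,0,0],"twist":[0,0,0],"grip":-1}]'
python3 -c "
from h import *
go([.5797,.1750,.100],np.radians(11.64)); print(robot.read_state()['wrist_torque'])"
```

```text
t: 18.25
tool_pos: [0.5795, 0.1752, 0.1016]
orientation: [3.122, 0.316, 0.001]
force: [0.5, 0.1, -6.0]
opening: 0.0215
t 18.25 pos [0.5795 0.1752 0.1016] F [ 0.4925  0.0913 -5.9992] open 0.0215361301875465 toolx yaw 11.564457613850147 z [ 0.0012 -0.0031 -1.    ]
shift mm [0.1509 0.2002 1.5947] twist [ 0.0032 -0.0005 -0.0013]
[-0.0159  0.0199  0.009 ]
```

```bash
python3 -m pendant '[{"translation":[0,0,0.5],"twist":[0,0,0],"grip":-1},{"translation":[0,0,0.5],"twist":[0,0,0],"grip":-1},{"translation":[0,0,0.4],"twist":[0,0,0],"grip":-1},{"translation":[0,0,0.4],"twist":[0,0,0],"grip":-1},{"translation":[0,0,0],"twist":[0,0,0],"grip":-1},{"translation":[0,0,0],"twist":[0,0,0],"grip":-1},{"translation":[0,0,0],"twist":[0,0,0],"grip":-1},{"translation":[0,0,0],"twist":[0,0,0],"grip":-1},{"translation":[0,0,0],"twist":[0,0,0],"grip":-1},{"translation":[0,0,0],"twist":[0,0,0],"grip":-1}]'
python3 -c "
from h import *
go([.5797,.1750,.100],np.radians(11.64)); print(robot.read_state()['wrist_torque'])"
```

```text
t: 19.25
tool_pos: [0.5798, 0.1752, 0.1002]
orientation: [3.123, 0.316, 0.002]
force: [0.6, -1.1, -4.4]
opening: 0.0217
t 19.25 pos [0.5798 0.1752 0.1002] F [ 0.5703 -1.1072 -4.4132] open 0.021688518282562384 toolx yaw 11.564439597134685 z [ 0.0019 -0.0029 -1.    ]
shift mm [-0.1586  0.2013  0.1587] twist [ 0.0032 -0.0013 -0.0013]
[ 0.0393  0.065  -0.0478]
```

```bash
python3 -m pendant '[{"translation":[0,0,0.4],"twist":[0,0,0],"grip":-1},{"translation":[0,0,0.4],"twist":[0,0,0],"grip":-1},{"translation":[0,0,0.4],"twist":[0,0,0],"grip":-1},{"translation":[0,0,0],"twist":[0,0,0],"grip":-1},{"translation":[0,0,0],"twist":[0,0,0],"grip":-1},{"translation":[0,0,0],"twist":[0,0,0],"grip":-1},{"translation":[0,0,0],"twist":[0,0,0],"grip":-1},{"translation":[0,0,0],"twist":[0,0,0],"grip":-1},{"translation":[0,0,0],"twist":[0,0,0],"grip":-1},{"translation":[0,0,0],"twist":[0,0,0],"grip":-1}]'
python3 -c "
from h import *
go([.5797,.1750,.100],np.radians(11.64)); print(robot.read_state()['wrist_torque'])"
```

```text
t: 20.25
tool_pos: [0.5799, 0.1752, 0.1001]
orientation: [3.123, 0.316, 0.003]
force: [-1.1, -0.8, -1.8]
opening: 0.0218
t 20.25 pos [0.5799 0.1752 0.1001] F [-1.1487 -0.8277 -1.8046] open 0.02175389202231787 toolx yaw 11.567419512748476 z [ 0.0022 -0.0028 -1.    ]
shift mm [-0.2697  0.1753  0.1128] twist [ 0.0032 -0.0016 -0.0013]
[-0.1     0.3854 -0.0177]
```

```bash
python3 -m pendant '[{"translation":[0,0,0],"twist":[0,0,0],"grip":0},{"translation":[0,0,0],"twist":[0,0,0],"grip":0},{"translation":[0,0,0],"twist":[0,0,0],"grip":0},{"translation":[0,0,0],"twist":[0,0,0],"grip":0},{"translation":[0,0,-5],"twist":[0,0,0],"grip":0},{"translation":[0,0,-15],"twist":[0,0,0],"grip":0},{"translation":[0,0,-20],"twist":[0,0,0],"grip":0},{"translation":[0,0,-20],"twist":[0,0,0],"grip":0},{"translation":[0,0,-14],"twist":[0,0,0],"grip":0},{"translation":[0,0,0],"twist":[0,0,0],"grip":-1}]'
python3 - <<'E'
from h import *
go([.5797-.026*.98,.1752-.026*.2,.165],np.radians(11.56))
q,e=shot('scene'); save(q[120:270,240:390],'crop4.png',4)
S=cloud('scene',e)
for (u,v) in():pass
W=S[130:220,300:360].reshape(-1,3); k=W[(W[:,2]>.139)&(W[:,2]<.158)&(np.hypot(W[:,0]-.5785,W[:,1]-.175)<.034)]
print(len(k),cv2.minAreaRect((k[:,:2]*1000).astype(np.float32)) if len(k)>3 else '')
E
```

```text
t: 21.25
tool_pos: [0.5824, 0.1761, 0.1839]
orientation: [3.123, 0.316, 0.016]
force: [0.7, -0.9, 0.1]
opening: 0.0421
t 21.25 pos [0.5824 0.1761 0.1839] F [ 0.6697 -0.9472  0.1361] open 0.042081146652210945 toolx yaw 11.565488134450526 z [ 0.0104 -0.0011 -0.9999]
shift mm [-29.0271   0.2272  18.5856] twist [ 0.0032 -0.01    0.0001]
156 ((577.8209228515625, 173.51473999023438), (52.57502746582031, 23.49435806274414), 10.382181167602539)
```

View pics/crop4.png

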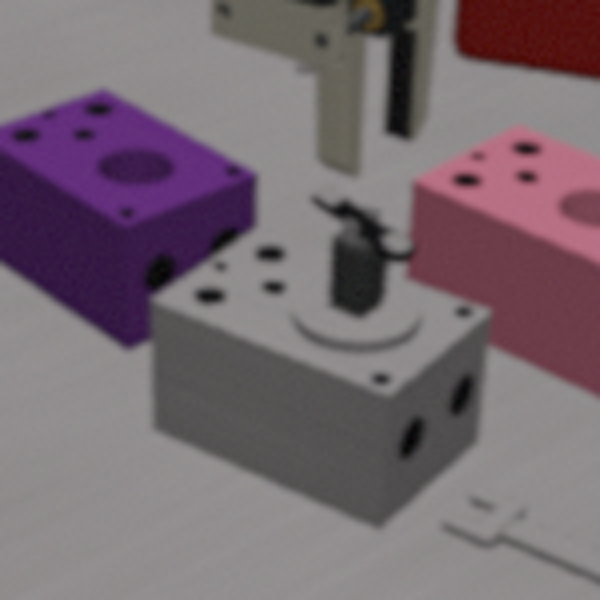

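The gauge is seated with its collar flat on the block. The square end is raised at (325,197) and the round end is at (397,253). Next I shut the fingers and go over the square end.

```bash
python3 -m pendant '[{"translation":[-10,0,0],"twist":[0.003,-0.01,0],"grip":-1},{"translation":[-10,0,0],"twist":[0,0,0],"grip":-1},{"translation":[-9,0,0],"twist":[0,0,0],"grip":-1},{"translation":[0,0,0],"twist":[0,0,0],"grip":-1},{"translation":[0,0,5],"twist":[0,0,0],"grip":-1},{"translation":[0,0,7],"twist":[0,0,0],"grip":-1},{"translation":[0,0,7],"twist":[0,0,0],"grip":-1},{"translation":[0,0,0],"twist":[0,0,0],"grip":-1},{"translation":[0,0,0],"twist":[0,0,0],"grip":-1},{"translation":[0,0,0],"twist":[0,0,0],"grip":-1}]'
python3 - <<'E'
from h import *
go([.5531,.1698,.142],np.radians(11.56))
E
```

```text
t: 22.3
tool_pos: [0.5477, 0.1689, 0.1562]
orientation: [3.125, 0.316, -0.017]
force: [-0.5, 0.7, 0.5]
opening: 0.0003
t 22.3 pos [0.5477 0.1689 0.1562] F [-0.5439  0.7027  0.4537] open 0.00026814275193785624 toolx yaw 11.561225164769736 z [-0.0104 -0.0021 -0.9999]
shift mm [ 5.6017  0.1705 14.1891] twist [-0.      0.0106  0.    ]
```

```bash
python3 -m pendant '[{"translation":[5.5,0,-2],"twist":[0,0.008,0],"grip":-1},{"translation":[0,0,0],"twist":[0,0,0],"grip":-1},{"translation":[0,0,0],"twist":[0,0,0],"grip":-1},{"translation":[0,0,1.5],"twist":[0,0,0],"grip":-1},{"translation":[0,0,1.5],"twist":[0,0,0],"grip":-1},{"translation":[0,0,1.5],"twist":[0,0,0],"grip":-1},{"translation":[0,0,1.5],"twist":[0,0,0],"grip":-1},{"translation":[0,0,1.5],"twist":[0,0,0],"grip":-1},{"translation":[0,0,0],"twist":[0,0,0],"grip":-1},{"translation":[0,0,0],"twist":[0,0,0],"grip":-1}]'
python3 - <<'E'
from h import *
go([.5531,.1698,.142],np.radians(11.56))
E
```

```text
t: 23.3
tool_pos: [0.5543, 0.1702, 0.1514]
orientation: [-3.126, -0.316, 0.001]
force: [-0.4, 0.6, 0.9]
opening: 0.0006
t 23.3 pos [0.5543 0.1702 0.1514] F [-0.3814  0.5722  0.8514] open 0.0006138943856555162 toolx yaw 11.55971172843516 z [-0.0004 -0.     -1.    ]
shift mm [-1.2319  0.1866  9.4128] twist [-0.      0.0004 -0.    ]
```

```bash
python3 -m pendant '[{"translation":[0,0,1],"twist":[0,0,0],"grip":-1},{"translation":[0,0,1],"twist":[0,0,0],"grip":-1},{"translation":[0,0,1],"twist":[0,0,0],"grip":-1},{"translation":[0,0,1],"twist":[0,0,0],"grip":-1},{"translation":[0,0,1],"twist":[0,0,0],"grip":-1},{"translation":[0,0,1],"twist":[0,0,0],"grip":-1},{"translation":[0,0,1],"twist":[0,0,0],"grip":-1},{"translation":[0,0,0],"twist":[0,0,0],"grip":-1},{"translation":[0,0,0],"twist":[0,0,0],"grip":-1},{"translation":[0,0,0],"twist":[0,0,0],"grip":-1}]'
python3 - <<'E'
from h import *
go([.5531,.1698,.141],np.radians(11.56))
E
```

```text
t: 24.3
tool_pos: [0.554, 0.1702, 0.1446]
orientation: [3.126, 0.316, -0.001]
force: [-2.2, -0.0, 2.7]
opening: 0.0004
t 24.3 pos [0.554  0.1702 0.1446] F [-2.2156 -0.0479  2.6791] open 0.0003675454285166133 toolx yaw 11.562457512199648 z [-0.0008 -0.0002 -1.    ]
shift mm [-0.9321  0.1753  3.5629] twist [0.     0.0008 0.    ]
```

```bash
python3 -m pendant '[{"translation":[0,0,1],"twist":[0,0,0],"grip":-1},{"translation":[0,0,1],"twist":[0,0,0],"grip":-1},{"translation":[0,0,1],"twist":[0,0,0],"grip":-1},{"translation":[0,0,1],"twist":[0,0,0],"grip":-1},{"translation":[0,0,1],"twist":[0,0,0],"grip":-1},{"translation":[0,0,1],"twist":[0,0,0],"grip":-1},{"translation":[0,0,0],"twist":[0,0,0],"grip":-1},{"translation":[0,0,0],"twist":[0,0,0],"grip":-1},{"translation":[0,0,0],"twist":[0,0,0],"grip":-1},{"translation":[0,0,0],"twist":[0,0,0],"grip":-1}]'
python3 - <<'E'
from h import *
go([.5531,.1698,.141],np.radians(11.56))
E
```

```text
t: 25.3
tool_pos: [0.5543, 0.1703, 0.1403]
orientation: [3.126, 0.317, 0.001]
force: [-4.0, -1.1, 4.7]
opening: 0.0004
t 25.3 pos [0.5543 0.1703 0.1403] F [-3.9591 -1.1066  4.6602] open 0.0004000333530335192 toolx yaw 11.57081643691801 z [ 0.0004 -0.     -1.    ]
shift mm [-1.2523  0.2109 -0.6567] twist [ 0.0001 -0.0004  0.0002]
```

```bash
python3 -m pendant '[{"translation":[0,0,1],"twist":[0,0,0],"grip":-1},{"translation":[0,0,1],"twist":[0,0,0],"grip":-1},{"translation":[0,0,1],"twist":[0,0,0],"grip":-1},{"translation":[0,0,1],"twist":[0,0,0],"grip":-1},{"translation":[0,0,0],"twist":[0,0,0],"grip":-1},{"translation":[0,0,0],"twist":[0,0,0],"grip":-1},{"translation":[0,0,0],"twist":[0,0,0],"grip":-1},{"translation":[0,0,0],"twist":[0,0,0],"grip":-1},{"translation":[0,0,0],"twist":[0,0,0],"grip":-1},{"translation":[0,0,0],"twist":[0,0,0],"grip":-1}]'
python3 - <<'E'
from h import *
go([.5531,.1698,.141],np.radians(11.56))
E
```

```text
t: 26.3
tool_pos: [0.5543, 0.1703, 0.1403]
orientation: [3.125, 0.317, 0.002]
force: [-3.9, -0.3, 5.1]
opening: 0.0005
t 26.3 pos [0.5543 0.1703 0.1403] F [-3.8539 -0.2887  5.0878] open 0.000526948914439444 toolx yaw 11.580316824989826 z [ 0.0012 -0.     -1.    ]
shift mm [-1.3141  0.2359 -0.6604] twist [ 0.0003 -0.0012  0.0004]
```

It's at the hard stop: no motion under a 4 mm command. I lift, move over to the round end and look.

```bash
python3 -m pendant '[{"translation":[0,0,-6],"twist":[0,0,0],"grip":-1},{"translation":[0,0,-10],"twist":[0,0,0],"grip":-1},{"translation":[0,0,-10],"twist":[0,0,0],"grip":-1},{"translation":[10,0,0],"twist":[0,0,0],"grip":-1},{"translation":[12,0,0],"twist":[0,0,0],"grip":-1},{"translation":[12,0,0],"twist":[0,0,0],"grip":-1},{"translation":[10,0,0],"twist":[0,0,0],"grip":-1},{"translation":[0,0,0],"twist":[0,0,0],"grip":-1},{"translation":[0,0,0],"twist":[0,0,0],"grip":-1},{"translation":[0,0,0],"twist":[0,0,0],"grip":-1}]'
python3 - <<'E'
from h import *
go([.6031,.1801,.158],np.radians(11.56))
q,e=shot('scene'); save(q[130:230,270:370],'crop5.png',5)
E
```

```text
t: 27.3
tool_pos: [0.6032, 0.1802, 0.1688]
orientation: [-3.125, -0.316, -0.01]
force: [0.0, 0.3, -0.5]
opening: 0.0003
t 27.3 pos [0.6032 0.1802 0.1688] F [ 0.0004  0.2526 -0.4941] open 0.0002992257357457565 toolx yaw 11.562204655706998 z [ 0.0061  0.0011 -1.    ]
shift mm [-0.1389  0.0632 10.8271] twist [ 0.0001 -0.0062  0.    ]
```

View pics/crop5.png

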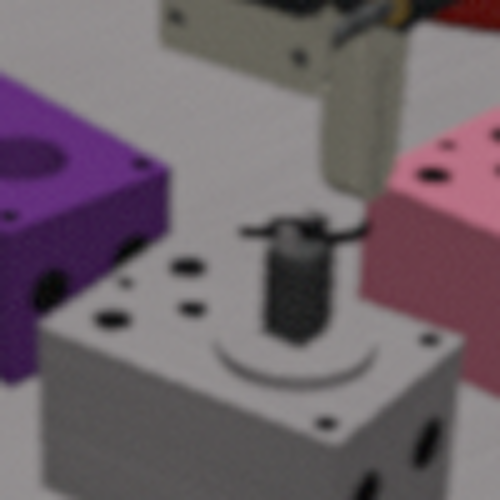

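The rocker has flipped: both ends now appear at row ~231, where they were 70 crop pixels apart before. So the plungers are free. Next I press the round end down.

```bash
python3 -m pendant '[{"translation":[0,0,4],"twist":[0,-0.006,0],"grip":-1},{"translation":[0,0,4],"twist":[0,0,0],"grip":-1},{"translation":[0,0,3],"twist":[0,0,0],"grip":-1},{"translation":[0,0,2],"twist":[0,0,0],"grip":-1},{"translation":[0,0,1.5],"twist":[0,0,0],"grip":-1},{"translation":[0,0,1],"twist":[0,0,0],"grip":-1},{"translation":[0,0,1],"twist":[0,0,0],"grip":-1},{"translation":[0,0,1],"twist":[0,0,0],"grip":-1},{"translation":[0,0,1],"twist":[0,0,0],"grip":-1},{"translation":[0,0,1],"twist":[0,0,0],"grip":-1}]'
python3 - <<'E'
from h import *
go([.6031,.1801,.140],np.radians(11.56))
E
```

```text
t: 28.35
tool_pos: [0.6038, 0.1804, 0.15]
orientation: [-3.125, -0.317, -0.006]
force: [0.8, 0.5, 2.6]
opening: 0.0003
t 28.35 pos [0.6038 0.1804 0.15  ] F [0.8379 0.4815 2.639 ] open 0.0002847869016094184 toolx yaw 11.572267506279527 z [ 0.0038  0.0007 -1.    ]
shift mm [-0.8085  0.1512  9.9495] twist [ 0.0001 -0.0039  0.0002]
```

```bash
python3 -m pendant '[{"translation":[-0.5,0,1],"twist":[0,0,0],"grip":-1},{"translation":[0,0,1],"twist":[0,0,0],"grip":-1},{"translation":[0,0,1],"twist":[0,0,0],"grip":-1},{"translation":[0,0,1],"twist":[0,0,0],"grip":-1},{"translation":[0,0,1],"twist":[0,0,0],"grip":-1},{"translation":[0,0,1],"twist":[0,0,0],"grip":-1},{"translation":[0,0,1],"twist":[0,0,0],"grip":-1},{"translation":[0,0,1],"twist":[0,0,0],"grip":-1},{"translation":[0,0,1],"twist":[0,0,0],"grip":-1},{"translation":[0,0,1],"twist":[0,0,0],"grip":-1}]'
python3 - <<'E'
from h import *
go([.6031,.1801,.140],np.radians(11.56))
E
```

```text
t: 29.35
tool_pos: [0.6044, 0.1805, 0.1415]
orientation: [-3.125, -0.317, -0.011]
force: [-0.4, -0.5, 5.7]
opening: 0.0006
t 29.35 pos [0.6044 0.1805 0.1415] F [-0.398  -0.5367  5.7389] open 0.0005676321152814451 toolx yaw 11.571211676032847 z [ 0.0067  0.0012 -1.    ]
shift mm [-1.3991  0.1346  1.4592] twist [ 0.0001 -0.0068  0.0002]
```

```bash
python3 -m pendant '[{"translation":[0,0,1],"twist":[0,0,0],"grip":-1},{"translation":[0,0,1],"twist":[0,0,0],"grip":-1},{"translation":[0,0,1],"twist":[0,0,0],"grip":-1},{"translation":[0,0,1],"twist":[0,0,0],"grip":-1},{"translation":[0,0,1],"twist":[0,0,0],"grip":-1},{"translation":[0,0,1],"twist":[0,0,0],"grip":-1},{"translation":[0,0,1],"twist":[0,0,0],"grip":-1},{"translation":[0,0,1],"twist":[0,0,0],"grip":-1},{"translation":[0,0,1],"twist":[0,0,0],"grip":-1},{"translation":[0,0,1],"twist":[0,0,0],"grip":-1}]'
python3 - <<'E'
from h import *
go([.6031,.1801,.140],np.radians(11.56))
E
```

```text
t: 30.35
tool_pos: [0.6044, 0.1806, 0.14]
orientation: [-3.125, -0.317, -0.014]
force: [-2.2, -1.3, 10.2]
opening: 0.0004
t 30.35 pos [0.6044 0.1806 0.14  ] F [-2.2152 -1.2564 10.1738] open 0.00037321962843609607 toolx yaw 11.594575081790657 z [ 0.0089  0.0013 -1.    ]
shift mm [-1.3975  0.1805  0.031 ] twist [ 0.0006 -0.009   0.0006]
```

```bash
python3 -m pendant '[{"translation":[0,0,1.3],"twist":[0,0,0],"grip":-1},{"translation":[0,0,1.3],"twist":[0,0,0],"grip":-1},{"translation":[0,0,1.3],"twist":[0,0,0],"grip":-1},{"translation":[0,0,1.3],"twist":[0,0,0],"grip":-1},{"translation":[0,0,1.3],"twist":[0,0,0],"grip":-1},{"translation":[0,0,1.3],"twist":[0,0,0],"grip":-1},{"translation":[0,0,1.3],"twist":[0,0,0],"grip":-1},{"translation":[0,0,1.3],"twist":[0,0,0],"grip":-1},{"translation":[0,0,1.3],"twist":[0,0,0],"grip":-1},{"translation":[0,0,1.3],"twist":[0,0,0],"grip":-1}]'
python3 - <<'E'
from h import *
go([.6031,.1801,.140],np.radians(11.56))
E
```

```text
t: 31.35
tool_pos: [0.6045, 0.1806, 0.14]
orientation: [3.125, 0.318, 0.02]
force: [-3.5, -1.5, 12.7]
opening: 0.0006
t 31.35 pos [0.6045 0.1806 0.14  ] F [-3.4775 -1.5115 12.7011] open 0.0005938076734529021 toolx yaw 11.629051439247332 z [ 0.0124  0.0012 -0.9999]
shift mm [-1.4723  0.1658 -0.0211] twist [ 0.0013 -0.0124  0.0012]
```

Hard stop at z .140 under 12.7 N. I lift and return over the handle.

```bash
python3 -m pendant '[{"translation":[0,0,-6],"twist":[0,-0.006,0],"grip":-1},{"translation":[0,0,-12],"twist":[0,-0.006,0],"grip":-1},{"translation":[0,0,-12],"twist":[0,0,0],"grip":-1},{"translation":[0,0,-6],"twist":[0,0,0],"grip":0},{"translation":[-8,0,0],"twist":[0,0,0],"grip":0},{"translation":[-8,0,0],"twist":[0,0,0],"grip":0},{"translation":[-7,0,0],"twist":[0,0,0],"grip":0},{"translation":[0,0,0],"twist":[0,0,0],"grip":0},{"translation":[0,0,0],"twist":[0,0,0],"grip":0},{"translation":[0,0,0],"twist":[0,0,0],"grip":0}]'
python3 - <<'E'
from h import *
go([.5799,.1752,.1005],np.radians(11.57))
q,e=shot('scene'); save(q[130:230,270:370],'crop6.png',5)
E
```

```text
t: 32.35
tool_pos: [0.5768, 0.175, 0.1757]
orientation: [3.123, 0.318, -0.011]
force: [-0.5, 0.5, 0.3]
opening: 0.0459
t 32.35 pos [0.5768 0.175  0.1757] F [-0.5309  0.467   0.323 ] open 0.04591724081100826 toolx yaw 11.63766066135248 z [-0.0066 -0.0027 -1.    ]
shift mm [ 3.6427  0.3337 75.2152] twist [0.0013 0.007  0.0012]
```

View pics/crop6.png

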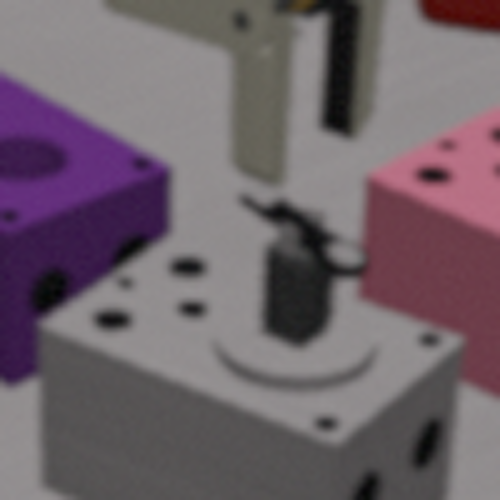

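The rocker is back to its locked tilt, with the left end up at (245,203) and the round end down at (345,262). I descend onto the handle.

```bash
python3 -m pendant '[{"translation":[3.5,0.3,0],"twist":[0.001,0.007,0.001],"grip":0},{"translation":[0,0,8],"twist":[0,0,0],"grip":0},{"translation":[0,0,12],"twist":[0,0,0],"grip":0},{"translation":[0,0,12],"twist":[0,0,0],"grip":0},{"translation":[0,0,12],"twist":[0,0,0],"grip":0},{"translation":[0,0,10],"twist":[0,0,0],"grip":0},{"translation":[0,0,6],"twist":[0,0,0],"grip":0},{"translation":[0,0,2],"twist":[0,0,0],"grip":0},{"translation":[0,0,0],"twist":[0,0,0],"grip":0},{"translation":[0,0,0],"twist":[0,0,0],"grip":0}]' 4
python3 - <<'E'
from h import *
go([.5799,.1752,.1005],np.radians(11.57))
E
```

```text
t: 33.4
tool_pos: [0.5795, 0.1751, 0.1053]
orientation: [3.125, 0.316, -0.006]
force: [1.1, 0.2, 0.8]
opening: 0.0464
t 33.4 pos [0.5795 0.1751 0.1053] F [1.065  0.2178 0.829 ] open 0.04641313422862439 toolx yaw 11.565925739866323 z [-0.0036 -0.001  -1.    ]
shift mm [ 0.454  -0.0305  4.7616] twist [ 0.0003  0.0037 -0.0001]
```

```bash
python3 -m pendant '[{"translation":[0.3,0,2],"twist":[-0.003,0.005,0],"grip":0},{"translation":[0,0,2],"twist":[0,0,0],"grip":0},{"translation":[0,0,0.5],"twist":[0,0,0],"grip":0},{"translation":[0,0,0],"twist":[0,0,0],"grip":0},{"translation":[0,0,0],"twist":[0,0,0],"grip":0},{"translation":[0,0,0],"twist":[0,0,0],"grip":-0.2},{"translation":[0,0,0],"twist":[0,0,0],"grip":-0.3},{"translation":[0,0,0],"twist":[0,0,0],"grip":-0.38},{"translation":[0,0,0],"twist":[0,0,0],"grip":-0.42},{"translation":[0,0,0],"twist":[0,0,0],"grip":-0.45}]' 4
python3 - <<'E'
from h import *
go([.5799,.1752,.1005],np.radians(11.57))
E
```

```text
t: 34.4
tool_pos: [0.5813, 0.1755, 0.1028]
orientation: [3.123, 0.316, 0.01]
force: [0.8, 0.7, -1.1]
opening: 0.026
t 34.4 pos [0.5813 0.1755 0.1028] F [ 0.7753  0.6958 -1.1087] open 0.025956537055987723 toolx yaw 11.572567650390827 z [ 0.0063 -0.0023 -1.    ]
shift mm [-1.4923 -0.0039  2.3233] twist [ 0.0035 -0.0058  0.    ]
```

```bash
python3 -m pendant '[{"translation":[0,0,0],"twist":[0,0,0],"grip":-0.48},{"translation":[0,0,0],"twist":[0,0,0],"grip":-0.5},{"translation":[0,0,0],"twist":[0,0,0],"grip":-0.52},{"translation":[0,0,0],"twist":[0,0,0],"grip":-0.54},{"translation":[0,0,0],"twist":[0,0,0],"grip":-0.56},{"translation":[0,0,0],"twist":[0,0,0],"grip":-0.6},{"translation":[0,0,0],"twist":[0,0,0],"grip":-1},{"translation":[0,0,0],"twist":[0,0,0],"grip":-1},{"translation":[0,0,0],"twist":[0,0,0],"grip":-1},{"translation":[0,0,0],"twist":[0,0,0],"grip":-1}]' 4
python3 - <<'E'
from h import *
go([.5799,.1752,.1005],np.radians(11.57)); print(robot.read_state()['wrist_torque'])
E
```

```text
t: 35.4
tool_pos: [0.5813, 0.1755, 0.1028]
orientation: [3.123, 0.316, 0.009]
force: [-0.3, -0.1, -0.3]
opening: 0.022
t 35.4 pos [0.5813 0.1755 0.1028] F [-0.28   -0.0723 -0.2796] open 0.022040267300422998 toolx yaw 11.56214990564362 z [ 0.0063 -0.0022 -1.    ]
shift mm [-1.4755 -0.0367  2.3059] twist [ 0.0034 -0.0057 -0.0001]
[ 0.0978 -0.005   0.0019]
```

```bash
python3 -m pendant '[{"translation":[0,0,0],"twist":[0,0,0],"grip":-1},{"translation":[0,0,0],"twist":[0,0,0],"grip":-1},{"translation":[0,0,0],"twist":[0,0,0],"grip":-1},{"translation":[0,0,-0.6],"twist":[0,0,0],"grip":-1},{"translation":[0,0,-0.6],"twist":[0,0,0],"grip":-1},{"translation":[0,0,-0.8],"twist":[0,0,0],"grip":-1},{"translation":[0,0,-0.8],"twist":[0,0,0],"grip":-1},{"translation":[0,0,-1],"twist":[0,0,0],"grip":-1},{"translation":[0,0,-1],"twist":[0,0,0],"grip":-1},{"translation":[0,0,-1],"twist":[0,0,0],"grip":-1}]' 20
python3 - <<'E'
from h import *
go([.5813,.1755,.155],np.radians(11.57)); print(robot.read_state()['wrist_torque'])
E
```

```text
t: 36.4
tool_pos: [0.5797, 0.1753, 0.1049]
orientation: [3.123, 0.316, 0.003]
force: [3.8, 0.6, -9.1]
opening: 0.0221
t 36.4 pos [0.5797 0.1753 0.1049] F [ 3.7974  0.6254 -9.1295] open 0.022096547845806624 toolx yaw 11.566483447017236 z [ 0.0024 -0.0029 -1.    ]
shift mm [  1.6684   0.2344 -50.1198] twist [ 0.0033 -0.0018 -0.0001]
[ 0.2767 -0.7646  0.0216]
```

Lifting drifted to −x and the pilot rubs (3.8 N, across the plungers). I ease back +x and keep lifting slowly.

```bash
python3 -m pendant '[{"translation":[1,0,0],"twist":[0,0.002,0],"grip":-1},{"translation":[0.5,0,0],"twist":[0,0,0],"grip":-1},{"translation":[0,0,0],"twist":[0,0,0],"grip":-1},{"translation":[0.1,0,-1],"twist":[0,0,0],"grip":-1},{"translation":[0.1,0,-1],"twist":[0,0,0],"grip":-1},{"translation":[0.1,0,-1],"twist":[0,0,0],"grip":-1},{"translation":[0.1,0,-1],"twist":[0,0,0],"grip":-1},{"translation":[0.1,0,-1],"twist":[0,0,0],"grip":-1},{"translation":[0,0,0],"twist":[0,0,0],"grip":-1},{"translation":[0,0,0],"twist":[0,0,0],"grip":-1}]'
python3 - <<'E'
from h import *
go([.5813,.1755,.155],np.radians(11.57)); print(robot.read_state()['wrist_torque'])
E
```

```text
t: 37.4
tool_pos: [0.58, 0.1753, 0.11]
orientation: [3.122, 0.316, -0.0]
force: [-0.0, 0.0, -6.2]
opening: 0.0224
t 37.4 pos [0.58   0.1753 0.11  ] F [-0.0327  0.0126 -6.2447] open 0.02236543588931182 toolx yaw 11.569819269349194 z [ 0.0003 -0.0035 -1.    ]
shift mm [  1.2854   0.2141 -44.9545] twist [ 0.0035  0.0004 -0.    ]
[0.0366 0.0203 0.0124]
```

```bash
python3 -m pendant '[{"translation":[0.1,0,-1],"twist":[0,0,0],"grip":-1},{"translation":[0.1,0,-1.5],"twist":[0,0,0],"grip":-1},{"translation":[0.1,0,-1.5],"twist":[0,0,0],"grip":-1},{"translation":[0.1,0,-1.5],"twist":[0,0,0],"grip":-1},{"translation":[0.1,0,-1.5],"twist":[0,0,0],"grip":-1},{"translation":[0.1,0,-1.5],"twist":[0,0,0],"grip":-1},{"translation":[0.1,0,-1.5],"twist":[0,0,0],"grip":-1},{"translation":[0.1,0,-1.5],"twist":[0,0,0],"grip":-1},{"translation":[0.1,0,-1.5],"twist":[0,0,0],"grip":-1},{"translation":[0.1,0,-1],"twist":[0,0,0],"grip":-1}]'
python3 - <<'E'
from h import *
go([.5803,.1753,.18],np.radians(11.57)); print(robot.read_state()['wrist_torque'])
E
```

```text
t: 38.4
tool_pos: [0.5809, 0.1755, 0.1251]
orientation: [3.122, 0.316, -0.001]
force: [-0.8, 0.9, -7.5]
opening: 0.0216
t 38.4 pos [0.5809 0.1755 0.1251] F [-0.8033  0.9169 -7.5344] open 0.021633684241736336 toolx yaw 11.570048225085742 z [-0.     -0.0036 -1.    ]
shift mm [ -0.669    0.274  -54.9089] twist [0.0035 0.0007 0.    ]
[-0.0043  0.0072 -0.0318]
```

```bash
python3 -m pendant '[{"translation":[0,0,-1.5],"twist":[0,0,0],"grip":-1},{"translation":[0,0,-1.5],"twist":[0,0,0],"grip":-1},{"translation":[0,0,-2],"twist":[0,0,0],"grip":-1},{"translation":[0,0,-2],"twist":[0,0,0],"grip":-1},{"translation":[0,0,-2],"twist":[0,0,0],"grip":-1},{"translation":[0,0,-2],"twist":[0,0,0],"grip":-1},{"translation":[0,0,-2],"twist":[0,0,0],"grip":-1},{"translation":[0,0,-2],"twist":[0,0,0],"grip":-1},{"translation":[0,0,-2],"twist":[0,0,0],"grip":-1},{"translation":[0,0,-1.5],"twist":[0,0,0],"grip":-1}]'
python3 - <<'E'
from h import *
go([.5813,.1755,.18],np.radians(11.57)); print(robot.read_state()['wrist_torque'])
E
```

```text
t: 39.4
tool_pos: [0.581, 0.1755, 0.1454]
orientation: [3.122, 0.316, -0.0]
force: [-0.9, -0.2, -6.1]
opening: 0.0218
t 39.4 pos [0.581  0.1755 0.1454] F [-0.9394 -0.2255 -6.0676] open 0.02177829340648258 toolx yaw 11.568235144171437 z [ 0.0003 -0.0036 -1.    ]
shift mm [  0.2544   0.2127 -34.6475] twist [ 0.0036  0.0005 -0.    ]
[0.0199 0.0014 0.0016]
```

```bash
python3 -m pendant '[{"translation":[0,0,-2],"twist":[0,0,0],"grip":-1},{"translation":[0,0,-2],"twist":[0,0,0],"grip":-1},{"translation":[0,0,-2],"twist":[0,0,0],"grip":-1},{"translation":[0,0,-2],"twist":[0,0,0],"grip":-1},{"translation":[0,0,-3],"twist":[0,0,0],"grip":-1},{"translation":[0,0,-5],"twist":[0,0,0],"grip":-1},{"translation":[0,0,-7],"twist":[0,0,0],"grip":-1},{"translation":[0,0,-7],"twist":[0,0,0],"grip":-1},{"translation":[0,0,-5],"twist":[0,0,0],"grip":-1},{"translation":[0,0,-2],"twist":[0,0,0],"grip":-1}]'
python3 - <<'E'
from h import *
go([.5040,-.1549,.185],np.radians(11.57)); print(robot.read_state()['wrist_torque'])
E
```

```text
t: 40.4
tool_pos: [0.5817, 0.1759, 0.1871]
orientation: [3.122, 0.316, 0.003]
force: [-0.1, -0.1, -5.5]
opening: 0.0219
t 40.4 pos [0.5817 0.1759 0.1871] F [-0.0596 -0.0515 -5.5172] open 0.021921006776721208 toolx yaw 11.567173879756762 z [ 0.0025 -0.0031 -1.    ]
shift mm [-142.4905  308.4646    2.9433] twist [ 0.0035 -0.0019 -0.0001]
[-0.0251  0.0105  0.005 ]
```

```bash
python3 -m pendant '[{"translation":[-7,15,0],"twist":[0,0,0],"grip":-1},{"translation":[-14,30,0],"twist":[0,0,0],"grip":-1},{"translation":[-17,37,0],"twist":[0,0,0],"grip":-1},{"translation":[-18,40,0],"twist":[0,0,0],"grip":-1},{"translation":[-18,40,0],"twist":[0,0,0],"grip":-1},{"translation":[-18,40,0],"twist":[0,0,0],"grip":-1},{"translation":[-18,40,0],"twist":[0,0,0],"grip":-1},{"translation":[-14,31,0],"twist":[0,0,0],"grip":-1},{"translation":[-8,18,0],"twist":[0,0,0],"grip":-1},{"translation":[-3,7,0],"twist":[0,0,0],"grip":-1}]'
python3 - <<'E'
from h import *
go([.5074,-.1552,.160],np.radians(11.57)); print(robot.read_state()['wrist_torque'])
E
```

```text
t: 41.4
tool_pos: [0.5032, -0.1581, 0.188]
orientation: [3.12, 0.32, 0.005]
force: [-0.3, 0.2, -6.4]
opening: 0.0217
t 41.4 pos [ 0.5032 -0.1581  0.188 ] F [-0.3224  0.1551 -6.3564] open 0.021698358121078176 toolx yaw 11.72580194362185 z [ 0.0037 -0.0053 -1.    ]
shift mm [ 4.6095 -2.1435 28.0207] twist [ 0.0059 -0.0026  0.0027]
[ 0.0351 -0.0088  0.0321]
```

```bash
python3 -m pendant '[{"translation":[4.5,-2,5],"twist":[0.003,0,0.003],"grip":-1},{"translation":[0,0,6],"twist":[0,0,0],"grip":-1},{"translation":[0,0,6],"twist":[0,0,0],"grip":-1},{"translation":[0,0,4],"twist":[0,0,0],"grip":-1},{"translation":[0,0,0],"twist":[0,0,0],"grip":-1},{"translation":[0,0,0],"twist":[0,0,0],"grip":-1},{"translation":[0,0,0],"twist":[0,0,0],"grip":-1},{"translation":[0,0,0],"twist":[0,0,0],"grip":-1},{"translation":[0,0,0],"twist":[0,0,0],"grip":-1},{"translation":[0,0,0],"twist":[0,0,0],"grip":-1}]'
python3 - <<'E'
from h import *
go([.5074,-.1552,.0974],np.radians(11.57))
q,e=shot('scene'); save(q[160:300,120:260],'crop7.png',4)
E
```

```text
t: 42.4
tool_pos: [0.5074, -0.1523, 0.1647]
orientation: [3.124, 0.32, 0.003]
force: [-0.1, 0.5, -5.9]
opening: 0.022
t 42.4 pos [ 0.5074 -0.1523  0.1647] F [-0.0849  0.453  -5.9132] open 0.022017346408050927 toolx yaw 11.709512424772605 z [ 0.0021 -0.0006 -1.    ]
shift mm [-0.7253  2.7828 67.2748] twist [ 0.0011 -0.002   0.0024]
```

View pics/crop7.png

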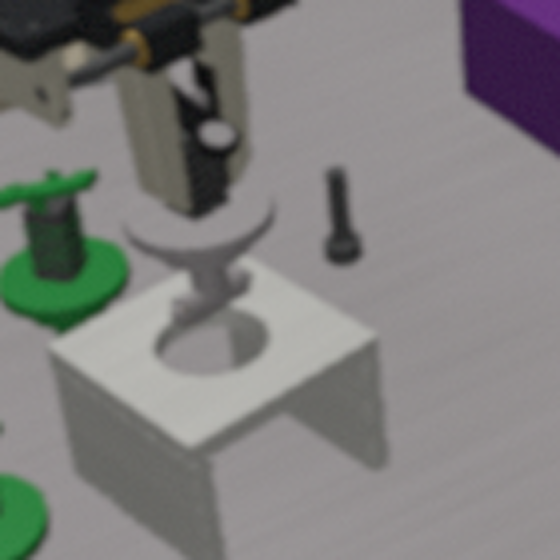

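The gauge hangs upright over the open stand hole, which is centred at about crop (212,340). I measure that before lowering.

```bash
python3 - <<'E'
from h import *
print(ray('scene',[[120+212/4,160+340/4],[120+153/4,160+340/4],[120+270/4,160+340/4]],.08))
q,e=load('scene'); S=cloud('scene',e)
k=S[215:275,125:220].reshape(-1,3); k=k[(k[:,2]>.076)&(k[:,2]<.083)&(abs(k[:,0]-.505)<.07)&(abs(k[:,1]+.155)<.07)]
print(cv2.minAreaRect((k[:,:2]*1000).astype(np.float32)),np.median(k[:,2]))
E
```

```text
[[ 0.5054 -0.1567  0.08  ]
 [ 0.4878 -0.1783  0.08  ]
 [ 0.5227 -0.1354  0.08  ]]
((504.3844299316406, -156.14224243164062), (113.92253875732422, 111.9665298461914), 8.621983528137207) 0.07979319464945744
```

```bash
python3 -m pendant '[{"translation":[-0.7,2.9,3],"twist":[0.001,0,0.002],"grip":-1},{"translation":[0,0,3],"twist":[0,0,0],"grip":-1},{"translation":[0,0,3],"twist":[0,0,0],"grip":-1},{"translation":[0,0,3],"twist":[0,0,0],"grip":-1},{"translation":[0,0,4],"twist":[0,0,0],"grip":-1},{"translation":[0,0,4],"twist":[0,0,0],"grip":-1},{"translation":[0,0,4],"twist":[0,0,0],"grip":-1},{"translation":[0,0,4],"twist":[0,0,0],"grip":-1},{"translation":[0,0,3],"twist":[0,0,0],"grip":-1},{"translation":[0,0,2],"twist":[0,0,0],"grip":-1}]'
python3 - <<'E'
from h import *
go([.5074,-.1554,.0974],np.radians(11.57))
E
```

```text
t: 43.45
tool_pos: [0.5071, -0.1557, 0.1285]
orientation: [-3.125, -0.316, -0.003]
force: [0.4, 0.1, -5.7]
opening: 0.0215
t 43.45 pos [ 0.5071 -0.1557  0.1285] F [ 0.4343  0.0762 -5.6932] open 0.02148954802092824 toolx yaw 11.554632963107167 z [ 0.0016  0.0005 -1.    ]
shift mm [ 0.2768 -0.2478 31.0793] twist [-0.0002 -0.0017 -0.0003]
```

```bash
python3 -m pendant '[{"translation":[0,0,3],"twist":[0,0,0],"grip":-1},{"translation":[0,0,3],"twist":[0,0,0],"grip":-1},{"translation":[0,0,3],"twist":[0,0,0],"grip":-1},{"translation":[0,0,3],"twist":[0,0,0],"grip":-1},{"translation":[0,0,3],"twist":[0,0,0],"grip":-1},{"translation":[0,0,3],"twist":[0,0,0],"grip":-1},{"translation":[0,0,3],"twist":[0,0,0],"grip":-1},{"translation":[0,0,2],"twist":[0,0,0],"grip":-1},{"translation":[0,0,1],"twist":[0,0,0],"grip":-1},{"translation":[0,0,0],"twist":[0,0,0],"grip":-1}]'
python3 - <<'E'
from h import *
go([.5074,-.1554,.0974],np.radians(11.57))
E
```

```text
t: 44.45
tool_pos: [0.5072, -0.1557, 0.1022]
orientation: [-3.125, -0.316, -0.003]
force: [0.6, 0.2, -6.2]
opening: 0.0222
t 44.45 pos [ 0.5072 -0.1557  0.1022] F [ 0.5828  0.1507 -6.1669] open 0.022207302772044014 toolx yaw 11.558107764820095 z [ 0.0016  0.0006 -1.    ]
shift mm [ 0.2373 -0.2328  4.7907] twist [-0.0002 -0.0017 -0.0002]
```

```bash
python3 -m pendant '[{"translation":[0,0,1],"twist":[0,0,0],"grip":-1},{"translation":[0,0,1],"twist":[0,0,0],"grip":-1},{"translation":[0,0,0.7],"twist":[0,0,0],"grip":-1},{"translation":[0,0,0.5],"twist":[0,0,0],"grip":-1},{"translation":[0,0,0.5],"twist":[0,0,0],"grip":-1},{"translation":[0,0,0.5],"twist":[0,0,0],"grip":-1},{"translation":[0,0,0.5],"twist":[0,0,0],"grip":-1},{"translation":[0,0,0],"twist":[0,0,0],"grip":-1},{"translation":[0,0,0],"twist":[0,0,0],"grip":-1},{"translation":[0,0,0],"twist":[0,0,0],"grip":-1}]'
python3 - <<'E'
from h import *
go([.5074,-.1554,.0974],np.radians(11.57))
E
```

```text
t: 45.45
tool_pos: [0.5077, -0.1559, 0.0979]
orientation: [3.125, 0.316, 0.004]
force: [0.5, -0.0, -5.9]
opening: 0.022
t 45.45 pos [ 0.5077 -0.1559  0.0979] F [ 0.4585 -0.0064 -5.8554] open 0.022006177626047257 toolx yaw 11.557099933698282 z [ 0.0027  0.0001 -1.    ]
shift mm [-0.1959 -0.5275  0.4514] twist [ 0.0004 -0.0026 -0.0002]
```

```bash
python3 -m pendant '[{"translation":[0,0,0.4],"twist":[0,0,0],"grip":-1},{"translation":[0,0,0.4],"twist":[0,0,0],"grip":-1},{"translation":[0,0,0.4],"twist":[0,0,0],"grip":-1},{"translation":[0,0,0.4],"twist":[0,0,0],"grip":-1},{"translation":[0,0,0],"twist":[0,0,0],"grip":-1},{"translation":[0,0,0],"twist":[0,0,0],"grip":-1},{"translation":[0,0,0],"twist":[0,0,0],"grip":-1},{"translation":[0,0,0],"twist":[0,0,0],"grip":-1},{"translation":[0,0,0],"twist":[0,0,0],"grip":-1},{"translation":[0,0,0],"twist":[0,0,0],"grip":-1}]'
python3 - <<'E'
from h import *
go([.5074,-.1554,.0974],np.radians(11.57))
E
```

```text
t: 46.45
tool_pos: [0.5078, -0.1559, 0.0978]
orientation: [3.125, 0.317, 0.004]
force: [-2.8, 0.8, 0.0]
opening: 0.0221
t 46.45 pos [ 0.5078 -0.1559  0.0978] F [-2.8419  0.8479  0.008 ] open 0.022068422221243403 toolx yaw 11.5681395045038 z [ 0.0029 -0.0001 -1.    ]
shift mm [-0.256  -0.5704  0.4084] twist [ 0.0006 -0.0028 -0.    ]
```

The weight is fully on the stand. I let go and retreat straight up.

```bash
python3 -m pendant '[{"translation":[0,0,0],"twist":[0,0,0],"grip":0},{"translation":[0,0,0],"twist":[0,0,0],"grip":0},{"translation":[0,0,0],"twist":[0,0,0],"grip":0},{"translation":[0,0,0],"twist":[0,0,0],"grip":0},{"translation":[0,0,-5],"twist":[0,0,0],"grip":0},{"translation":[0,0,-12],"twist":[0,0,0],"grip":0},{"translation":[0,0,-20],"twist":[0,0,0],"grip":0},{"translation":[0,0,-25],"twist":[0,0,0],"grip":0},{"translation":[0,0,-25],"twist":[0,0,0],"grip":0},{"translation":[0,0,-15],"twist":[0,0,0],"grip":0}]'
python3 -m pendant '[{"translation":[-10,20,-10],"twist":[0,0,0],"grip":0},{"translation":[-20,40,0],"twist":[0,0,0],"grip":0},{"translation":[-20,40,0],"twist":[0,0,0],"grip":0},{"translation":[-20,40,0],"twist":[0,0,0],"grip":0},{"translation":[-20,40,0],"twist":[0,0,0],"grip":0},{"translation":[-20,40,0],"twist":[0,0,0],"grip":0},{"translation":[-10,20,0],"twist":[0,0,0],"grip":0},{"translation":[0,0,0],"twist":[0,0,0],"grip":0},{"translation":[0,0,0],"twist":[0,0,0],"grip":0},{"translation":[0,0,0],"twist":[0,0,0],"grip":0}]'
python3 - <<'E'
from h import *
p,d=shot('top'); q,e=shot('scene')
c=np.zeros((420,800,3),np.uint8); c[:373,:400]=cv2.resize(p[200:270,340:415],(400,373),interpolation=cv2.INTER_CUBIC)
c[:412,404:796]=cv2.resize(q[200:305,125:225],(392,412),interpolation=cv2.INTER_CUBIC); save(c,'crop8.png')
W=cloud('top',d)[200:270,340:415].reshape(-1,3); r=np.hypot(W[:,0]-.5048,W[:,1]+.156)
k=(W[:,2]>.085)&(W[:,2]<.091)&(r<.045); print('collar z',np.median(W[k][:,2]),'centre',cv2.minAreaRect((W[k][:,:2]*1000).astype(np.float32)))
x=W[k]; A=np.c_[x[:,:2]-x[:,:2].mean(0),np.ones(len(x))]; print('tilt',np.linalg.lstsq(A,x[:,2],rcond=None)[0])
k=(W[:,2]>.12)&(r<.04); A=W[k]; u=A[:,:2]-A[:,:2].mean(0); v=np.linalg.svd(u)[2][0]; v*=np.sign(v[0]); s=u@v; print('rocker z round/square end',np.median(A[s>.014][:,2]),np.median(A[s<-.014][:,2]),np.degrees(np.arctan2(v[1],v[0])))
E
```

```text
t: 47.45
tool_pos: [0.5079, -0.1561, 0.2063]
orientation: [3.124, 0.316, 0.008]
force: [0.1, -0.1, 0.8]
opening: 0.0467
t: 48.45
tool_pos: [0.4402, -0.4259, 0.2346]
orientation: [3.111, 0.321, 0.032]
force: [-0.1, 0.9, 0.2]
opening: 0.0463
collar z 0.08825235194646563 centre ((505.7143249511719, -158.44802856445312), (80.66007232666016, 76.1910171508789), 54.030208587646484)
tilt [-0.0009  0.0046  0.0882]
rocker z round/square end 0.13470874569686142 0.14793308121885895 10.95507114479537
```

View pics/crop8.png

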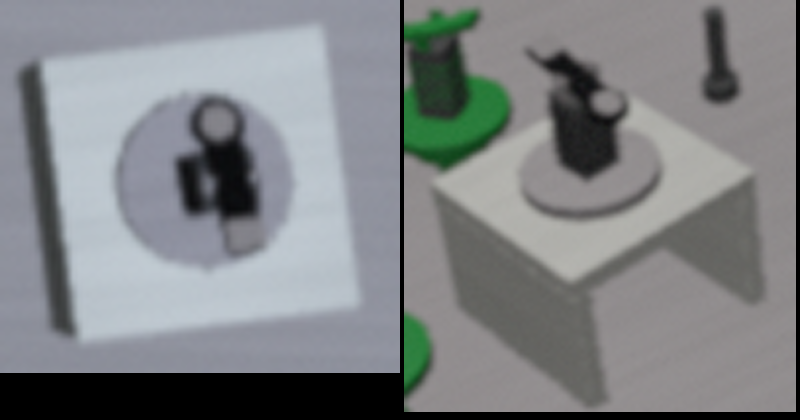

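The gauge stands upright in its stand with the collar flat. The rocker's round end is down and the square end up, as at the start, and the robot is clear. I hand the job in.

```bash
python3 -c "
from plant import robot
print(robot.close_job())"
```

```text
the job is handed in; nothing more can be done
None
```

I measured the bore with the gauge, locked it, set it back in its stand and handed the job in at about 48.6 s of the 72 s allowed. I never saw the plungers directly, so the locked setting is inferred from the rocker's position and the forces.

**What I did**
- **Insertion:** I lifted the gauge and lowered it into the steel block's bore until the collar rested on the block. The two cameras disagreed by about 2 mm on the bore's position. The pilot's foot touched the block's top four times, with about 5–8 N, before it went in where the top camera put the bore.
- **Rocker:** I pressed the square end to its stop to free the plungers, then the round end to its stop at 12.7 N to lock them. Pictures after each press showed the rocker tilted the right way.
- **Withdrawal:** I drew the gauge out slowly, set it down in the stand and let go.

**Last checks**
- **Seating:** the collar is flat, its top at z = 88.3 mm against 88 expected.
- **Lock:** the rocker's round end is down (135 mm) and its square end up (148 mm), so it is still locked.
- **Robot:** it touches nothing. I moved nothing but the gauge; the other parts were only checked where they showed in the close pictures.

**What went less well**
- **Pilot rub:** at the start of the withdrawal the pilot rubbed the bore sideways with about 4 N, across the plungers' direction, and I eased it off.
- **Plunger drag:** during withdrawal the upward pull read up to about 2 N more than the gauge's weight. That fits the locked plungers lightly touching the wall.

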